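Close the hearth bed and nest copper cones on it under a cap

TASK

Set up the annealing hearth: take the knobbed cap off the fixed fire brick and push the loose brick flush against the fixed one, ends level, so that the bed has no gap. Stand the flanged copper cone in the middle of the bed, over the joint, nest all the plain cones over it in one upright stack, and set the cap over the top one; let each down gently only until it touches, so that all sit loose and nothing is pressed on and jams. Leave the other things where they are.

Things in the scene. Friction and masses are not known exactly. Their poses are not given: they have to be found in the camera images.
- hearth_brick: Fixed fire brick of the hearth, held to the bench by two small steel angle clips on its outer (-x) long side: 68 mm (its x) by 160 mm (its y) by 36 mm high. Origin at the centre of its underside. Its +x long side is the one that the loose brick goes against
- loose_brick: Loose fire brick of the same size, 68 mm (x) by 160 mm (y) by 36 mm high, about 0.55 kg, lying flat on the bench on the +x side of the fixed one with a gap of 2 to 5 cm between, a little askew. Origin at the centre of its underside
- bed_middle (a point): Point of the fixed brick: middle of the upper edge of its +x long side, 36 mm above the bench; the middle of the bed when the two bricks lie together
- flanged_cone: Flanged copper sleeve: the same cone (85 mm high, outside diameter 72 mm at the foot to 41 mm at the top, wall 3.5 mm) with a flat flange round its foot, 90 mm in diameter and 4 mm thick, 0.16 kg. Origin at the centre of its underside, z up along the axis
- cap: Copper cap, a short cone closed at the top, wide end down, with a round knob: foot 59 mm, top of skirt 44 mm outside, skirt 40 mm high, wall 3.5 mm; knob 22 mm across, 49 to 66 mm above the foot; 0.09 kg. Origin at the centre of the foot rim, z up. At first it stands on the fixed brick, in the way. Let down over a plain cone it rests with its foot 54 to 57 mm above that cone's foot
- free_spot (a point): Point on the bare bench, on the robot's side of the bricks, right of the cones: a free place where the cap may stand meanwhile
- cone0: Plain copper sleeve, a slim cone standing wide end down, open at both ends: 85 mm high, outside diameter 72 mm at the foot tapering evenly to 41 mm at the top, wall 3.5 mm, 0.08 kg, heavy at the foot. Origin at the centre of the foot rim, z up along the axis. All plain cones are alike; two to four of the four are present. Let down over another cone it comes to rest by its own weight with its foot about 19 to 22 mm above the other's foot; pressed on, it wedges
- cone1: Plain copper cone sleeve like cone0 (85 mm high, 72 mm at the foot, 41 mm at the top outside, wall 3.5 mm); origin at the centre of the foot rim, z up. May be absent
- cone2: Plain copper cone sleeve like cone0 (85 mm high, 72 mm at the foot, 41 mm at the top outside, wall 3.5 mm); origin at the centre of the foot rim, z up. May be absent
- cone3: Plain copper cone sleeve like cone0 (85 mm high, 72 mm at the foot, 41 mm at the top outside, wall 3.5 mm); origin at the centre of the foot rim, z up. May be absent
- wax_tin: Round turned wooden box, 63 mm across, 23 mm high, to the right. Bystander: leave alone. Origin under its middle
- wooden_punch: Short wooden punch, 24 x 82 x 24 mm, lying to the right. Bystander: leave alone. Origin under its middle
- graver: Graver with a bulbous wooden handle, 25 x 94 x 25 mm, lying at the left. Bystander: leave alone. Origin under its middle
- sieve_block: Square perforated soldering block, 66 x 66 x 15 mm, to the right of the bricks. Bystander: leave alone. Origin under its middle
- leather_pouch: Suede pouch, 34 x 100 x 26 mm, lying at the back left. Bystander: leave alone. Origin under its middle
There are look-alikes about, which are no part of the job. What is shaped like the cone2 but purple is not meant.

How it is judged:
By the outcome, as a careful person would: the job done as asked, in the order asked, and still so for the second after the job is handed in, with the robot touching nothing.
Of cone0, cone1, cone2, cone3 only 2 to 4 are there at a start; the rules pass over those that are not, and their reading is None.
At some moment in a run one of cone0, cone1, cone2, cone3 may be knocked a few centimetres aside while the robot is not near it.
It also fails if it takes over 210 s, if anything falls off the work surface, if the arm or the gripper's body presses on something with over 40 N, if the wrist force passes 120 N, or if a joint passes its speed limit or range.

ROBOT

A 6-joint arm with a two-finger parallel gripper is mounted at the origin on a cart in front of the work surface, level with it; the furniture and walls round the work are solid. World frame = base frame: x ahead of the robot, y to its left, z up, the work surface at z = 0. Lengths are in mm, angles in rad, forces in N, time in s.
With the tool pointing down it reaches from about 350 to 975 mm from the base axis. Payload 7.1 kg.
Tool frame: the origin (TCP) lies on the front face of the gripper's body, between the roots of the fingers; the fingertips stand 80 mm ahead of it and the grasp point (between the pads) lies 61 mm ahead of it (ctrl.tcp_to_grasp is the distance from the TCP to the grasp point, in mm); z points along the fingers, y is the direction in which the jaws open and shut (so a half turn about z gives the same grasp; the last joint's range is limited). The gripper opens to 88 mm and grips with 3 to 60 N. Pads are 20 mm wide; open, the fingers measure 115 mm over their backs; the gripper's body (75 mm by 178 mm) begins 61 mm behind the grasp point.
Start: joints at [-1.189, 0.423, 1.63, -0, 1.089, -0.019], TCP at [243.863, -575.445, 302.675] pointing down, gripper open.
Joint ranges: [-3, 3], [-0.9, 2.11], [0.09, 2.58], [-1.31, 4.45], [0.11, 2.69], [-2.54, 2.54]. Speed limits (rad/s): [2.39, 2.39, 3.01, 3.14, 3.14, 3.14].

INTERFACE

Orientations are given as a rotation vector (axis times angle).
In Python, from workcell import telemetry, get_image, ctrl gives the robot as it stands.
- The arm moves only by the tool send_rows, never from a script. Its argument "rows" is a list of rows, each a list of 5 numbers: the shift along the tool's x, y, z in m, then the turn about the tool's z in rad, then the opening, from -1 (shut) to 1 (fully open). A call has 1 to 5 rows; each row shifts and turns the commanded pose from where the row before left it, along the tool's axes as they then stand; what a row does not reach is not made up. A row lasts 1/10 s, in which the tool goes at most 50 mm and 8.59 degrees, less where a joint would pass 70% of its speed; a pose out of reach is approached as far as the arm can. A call with a gripper value outside its range is refused whole. The fingers move at their own pace and stop on an object; the grip force is fixed at half the most. Time passes only in rows, so rows that do not move let the fingers close. It gives the time, the measured TCP pose, the force and the opening at its end, in the units of the state.
- telemetry.get_obs(): the state, without advancing time (a new reading comes with each control period).
- get_image(name): name is "side" or "top"; returns a dict with "color" (400x640x3 uint8, blue, green, red), "z_map" (400x640 float32, mm along the optical axis (not along the pixel's ray), 0 where there is no reading), "camera_matrix" (3x3 intrinsics, pixels), "k1" (the pictures are not rectified: a ray, as slopes to the right and down, at radius r is drawn at 1 + k1 r^2 times it, then the intrinsics apply), "rvec" (rotation vector, rad) and "tvec" (3), from world to camera coordinates, as OpenCV has them. Camera axes: x right, y down, z forward; pixel columns grow to the right and rows downward; lengths in mm; the calibration is good to about 2 mm. A picture is of the moment at which its call begins.
- ctrl.close_job(): hands the job in, once; it reports no verdict.
The state is a dict: "t": time; "qpos": joint angles; "qvel": joint speeds; "joint_torque": joint torques, N m; "ee_pos": TCP position; "orientation": TCP orientation; "ft_force": force on the tool from outside, world axes, zero at the start; "moment": the same for the moment, N m; "width": finger opening in mm.
Only numpy, scipy, OpenCV 4.12 (cv2) and the standard library are available. Lean on these libraries where they do the work, as an engineer would, in place of code of your own. Each camera call takes 0.05 s, during which the arm holds its last target.

## Working session

There is one attempt and no reset: what is moved stays moved. The work goes in short steps, Python scripts to look and compute and a tool call to move; the robot and the scene stay as the last step left them, time stands still between calls to the robot, and variables do not carry over. Pictures are saved under pics/ and viewed, and the job is handed in when it is done.

Besides the shell and the picture viewer there is one more tool, called after "Call:" by a JSON object that holds its "method" and its "body", one argument or row to a line. send_rows: Moves the arm, as the interface text tells. Its arguments: {"type":"object","properties":{"rows":{"type":"array"}},"required":["rows"]}

```bash
mkdir -p pics; ls; cat > h.py <<'E'
import numpy as np,cv2
from workcell import telemetry,get_image,ctrl
def world(im):
    K=im["camera_matrix"];k1=im["k1"];R=cv2.Rodrigues(np.array(im["rvec"],float))[0];t=np.array(im["tvec"],float).ravel()
    z=im["z_map"];h,w=z.shape
    u,v=np.meshgrid(np.arange(w),np.arange(h))
    pts=np.stack([u,v],-1).reshape(-1,1,2).astype(float)
    n=cv2.undistortPoints(pts,np.array(K,float),np.array([k1,0,0,0],float)).reshape(h,w,2)
    P=np.concatenate([n*z[...,None],z[...,None]],-1)
    W=(P-t)@R
    W[z==0]=np.nan
    return W
def shot(name,fn):
    im=get_image(name);cv2.imwrite("pics/"+fn,im["color"]);return im,world(im)
E
python3 - <<'E'
from h import *
for n in("top","side"):
    im,W=shot(n,n+"0.png");np.savez("/tmp/"+n,W=W,c=im["color"])
    R=cv2.Rodrigues(np.array(im["rvec"],float))[0];print(n,-R.T@np.array(im["tvec"]).ravel(),im["k1"],im["camera_matrix"])
o=telemetry.get_obs();print({k:np.round(v,3) for k,v in o.items()},ctrl.tcp_to_grasp)
E
```

```text
pics
top [ 403.19075951  137.19243502 1336.44037652] -0.10767312919464783 [[483.27236751   0.         321.39708789]
 [  0.         483.27236751 193.63617679]
 [  0.           0.           1.        ]]
side [1068.10561785  726.15721612  900.31507946] 0.01497480015992758 [[418.64706215   0.         318.19005765]
 [  0.         418.64706215 195.9760768 ]
 [  0.           0.           1.        ]]
{'t': np.float64(0.1), 'qpos': array([-1.189,  0.424,  1.631,  0.   ,  1.089, -0.019]), 'qvel': array([ 0.   , -0.001, -0.001, -0.001, -0.   , -0.003]), 'joint_torque': array([-0.0000e+00, -5.4562e+01, -2.7433e+01,  6.5000e-02,  1.9000e-02,
       -0.0000e+00]), 'ee_pos': array([ 243.73 , -575.103,  302.002]), 'orientation': array([-3.077, -0.625,  0.   ]), 'ft_force': array([ 0.38 , -0.273,  0.008]), 'moment': array([ 0.005,  0.016, -0.018]), 'width': np.float64(87.513)} 61.3
```

View pics/top0.png

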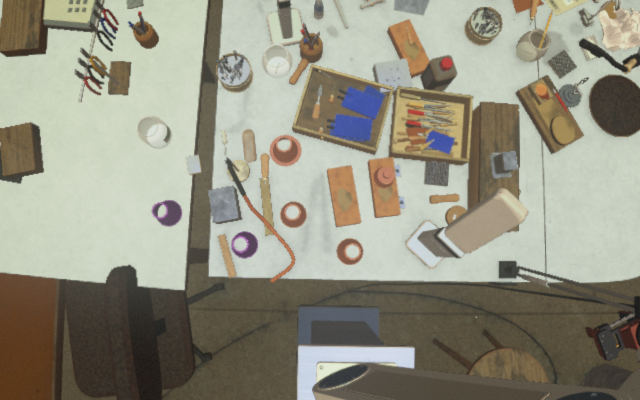

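View pics/side0.png

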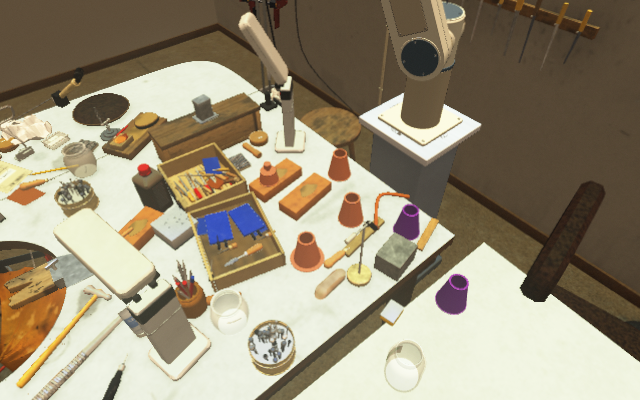

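The top view (up = +x, left = +y) shows:

| Item | Pixel position |
|---|---|
| Fixed brick with cap and clips | (384,187) |
| Loose brick | (343,196) |
| Flanged cone | (285,151) |
| Plain cones | (294,213) and (350,250) |
| Purple decoys | (245,244) and (167,212) |

Next I measure positions.

```bash
cat >> h.py <<'E'
def fitc(p):
    A=np.c_[2*p,np.ones(len(p))];s=np.linalg.lstsq(A,(p**2).sum(1),rcond=None)[0]
    return s[0],s[1],np.sqrt(s[2]+s[0]**2+s[1]**2)
def rim(W,x,y,z0,z1,r):
    m=(np.hypot(W[...,0]-x,W[...,1]-y)<r)&(W[...,2]>z0)&(W[...,2]<z1)
    p=W[m];return p
E
python3 - <<'E'
from h import *
d=np.load("/tmp/top.npz");W=d["W"];s=np.load("/tmp/side.npz")["W"]
for n,u,v in[("cap",384,174),("fl",285,151),("c0",294,213),("c1",350,250),("loose",343,196),("fixed",386,205),("bench",320,240),("pouch?",250,145),("graver",265,190),("tin",455,213),("punch",444,198),("lampbase",425,245),("sieve",437,172)]:
    print(n,np.round(W[v,u]))
for n,c in[("fl",(285,151)),("c0",(294,213)),("c1",(350,250)),("cap",(384,174))]:
    c0=W[c[1]-8:c[1]+9,c[0]-8:c[0]+9].reshape(-1,3);c0=np.nanmedian(c0,0)[:2]
    for nm,w in(("top",W),("side",s)):
        for a,b in((-3,8),(8,30),(30,60),(60,78),(78,100),(100,112)):
            p=rim(w,*c0,a,b,55)
            if len(p)>5: print(n,nm,a,b,len(p),np.round(p.min(0)),np.round(p.max(0)),np.round(fitc(p[:,:2]),1))
# bricks
import cv2
m=(W[...,2]>28)&(W[...,2]<42)
for u,v in((343,196),(386,205)):
    mm=m.astype(np.uint8);k,l=cv2.connectedComponents(mm,connectivity=4)
    p=W[(l==l[v,u])][:,:2].astype(np.float32)
    print(len(p),cv2.minAreaRect(p),W[l==l[v,u]][:,2].mean())
E
```

```text
cap [611. -53. 102.]
fl [668. 206.  86.]
c0 [511. 181.  -1.]
c1 [413.  23.  -2.]
loose [558.  48.  39.]
fixed [536. -69.  39.]
bench [439. 107.   0.]
pouch? [695. 307.  24.]
graver [572. 262.  11.]
tin [ 520. -265.   21.]
punch [ 561. -234.   24.]
lampbase [ 430. -178.   31.]
sieve [ 636. -217.   13.]
fl top -3 8 729 [617. 154.  -3.] [722. 262.   8.] [670.3 208.1  41.9]
fl top 8 30 155 [624. 169.   8.] [724. 263.  30.] [682.8 219.1  36.3]
fl top 30 60 123 [658. 182.  30.] [714. 240.  60.] [687.2 210.7  27.2]
fl top 60 78 67 [662. 187.  61.] [707. 235.  78.] [687.4 211.   23.2]
fl top 78 100 89 [665. 191.  78.] [709. 231.  91.] [687.6 210.8  19.6]
fl side -3 8 431 [617. 155.  -3.] [724. 263.   8.] [673.9 206.1  46.6]
fl side 8 30 211 [645. 185.   8.] [721. 264.  30.] [681.8 215.4  34.5]
fl side 30 60 271 [663. 183.  30.] [717. 242.  60.] [687.4 211.5  26.4]
fl side 60 78 159 [665. 188.  60.] [711. 236.  78.] [687.4 211.2  22. ]
fl side 78 100 118 [664. 189.  78.] [709. 232.  88.] [686.9 210.7  19.6]
c0 top -3 8 796 [456. 128.  -3.] [564. 234.   8.] [509.  180.1  42.6]
c0 top 8 30 105 
[... 1754 characters left out ...]
12.7 -62.4   7.4]
cap side -3 8 196 [564. -58.  -3.] [666.  -3.   8.] [615.6 -51.2  41. ]
cap side 8 30 168 [562. -70.   8.] [667. -21.  30.] [616.4 -74.9  54.5]
cap side 30 60 453 [558. -93.  30.] [667. -21.  60.] [613.3 -63.   38.9]
cap side 60 78 161 [588. -85.  60.] [637. -36.  78.] [613.5 -59.5  18.8]
cap side 78 100 46 [593. -82.  78.] [635. -42.  99.] [612.3 -64.4  13.3]
cap side 100 112 32 [603. -72. 100.] [623. -52. 105.] [613.  -61.    7.7]
1439 ((560.6611328125, 45.77713394165039), (160.52105712890625, 68.76758575439453), 10.56868839263916) 36.440799732148264
1096 ((587.8533935546875, -65.88787078857422), (161.0081787109375, 70.94188690185547), 8.095281600952148) 36.48287605586066
```

```bash
python3 - <<'E'
import cv2
a=cv2.imread("pics/top0.png")[110:285,200:520];cv2.imwrite("pics/topz.png",cv2.resize(a,None,fx=2.5,fy=2.5,interpolation=cv2.INTER_CUBIC))
a=cv2.imread("pics/side0.png")[120:300,220:450];cv2.imwrite("pics/sidez.png",cv2.resize(a,None,fx=3.3,fy=3.3,interpolation=cv2.INTER_CUBIC))
E
```

```text
(no output)
```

View pics/topz.png

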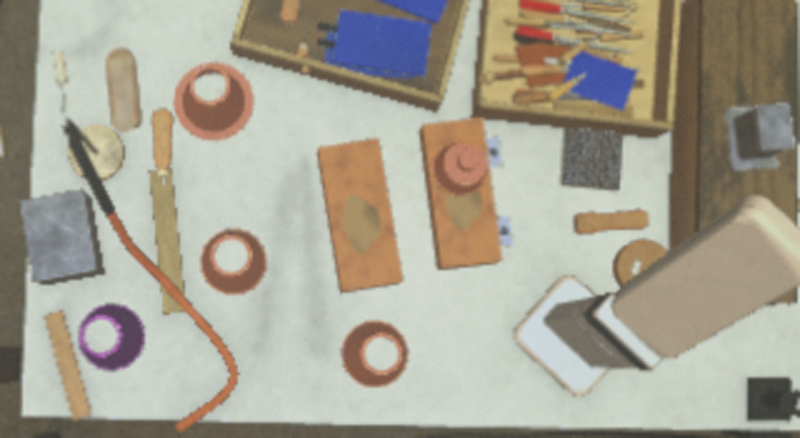

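View pics/sidez.png

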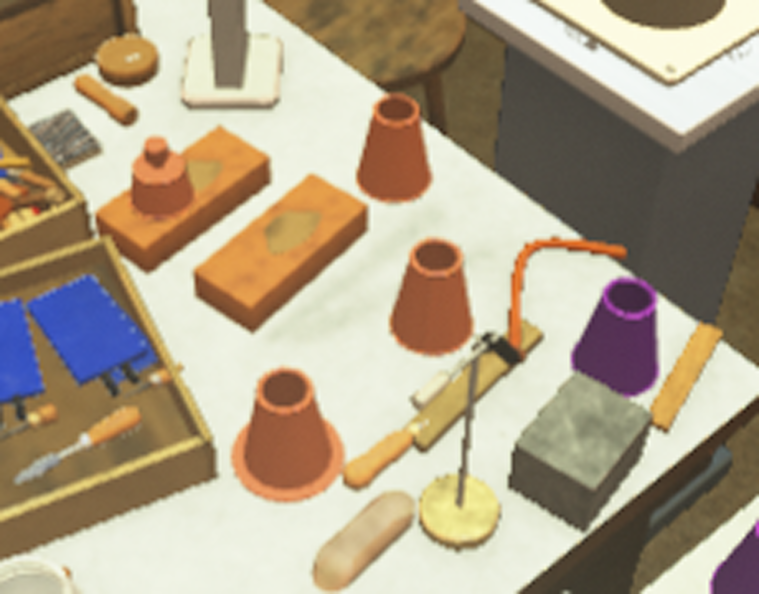

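The side view shows only two plain cones, c0 ≈ (507.5,183.3) and c1 ≈ (410,25). The flanged cone is at about (687.4,211) and the cap at about (612.6,−62). I'll check obstacle heights, including the lamp and trays, and fit the bricks more precisely.

```bash
cat >> h.py <<'E'
from scipy.optimize import least_squares
def ang(o=None):
    o=o or telemetry.get_obs();R=cv2.Rodrigues(np.array(o["orientation"]))[0];return R,np.degrees(np.arctan2(R[1,1],R[0,1]))
def go(x,y,z,phi=None):
    o=telemetry.get_obs();R,a=ang(o);p=np.array(o["ee_pos"])
    print("t%.1f"%o["t"],"ee",np.round(p,1),"phi %.1f"%a,"w %.1f"%o["width"],"F",np.round(o["ft_force"],1))
    if phi is not None:
        print("turn tool z rad %.3f"%np.radians(a-phi)); f=np.radians(phi);Y=np.array([np.cos(f),np.sin(f),0]);X=np.array([-Y[1],Y[0],0])
        X=np.array([-Y[1],Y[0],0]); R=np.c_[X,Y,[0,0,-1]]
    print("tool shift after turn mm",np.round(R.T@(np.array([x,y,z])-p),1))
def brick(W,c,th,zr=(30,42)):
    # masked fit of 160x68 rect: edges from points of the top
    u=np.array([np.cos(th),np.sin(th)]);n=np.array([-u[1],u[0]])
    q=(W[...,:2]-c);a=q@u;b=q@n;m=(abs(a)<100)&(abs(b)<50)&(W[...,2]>zr[0])&(W[...,2]<zr[1])
    return a,b,m
E
python3 - <<'E'
from h import *
W=np.load("/tmp/top.npz")["W"];S=np.load("/tmp/side.npz")["W"]
# obstacle grid max heights combined
P=np.r_[W.reshape(-1,3),S.reshape(-1,3)];P=P[~np.isnan(P[:,0])]
xs=np.arange(300,860,40);ys=np.arange(320,-360,-40)
print("x\\y ",*["%5d"%y for y in ys])
for x in xs[::-1]:
    r=[]
    for y in ys:
        m=(P[:,0]>=x-20)&(P[:,0]<x+20)&(P[:,1]>=y-20)&(P[:,1]<y+20)
        r.append("%5d"%np.percentile(P[m,2],99) if m.sum()>3 else "    .")
    print("%4d "%x,*r)
# brick edge profile
for nm,c,th in(("loose",(560.7,45.8),10.57),("fixed",(587.9,-65.9),8.1)):
    for w in(W,S):
        a,b,m=brick(w,np.array(c),np.radians(th))
        def e(v,k,lo,hi,s): # slope of edge: extreme per bin
            out=[]
            for t in np.arange(lo,hi,12):
                mm=m&(k>t)&(k<t+12)
                if mm.sum()>4: out.append((t+6,s*np.percentile(s*v[mm],96)))
            return np.round(np.polyfit(*np.array(out).T,1),3)
        print(nm,"+n",e(b,a,-70,70,1),"-n",e(b,a,-70,70,-1),"+u",e(a,b,-28,28,1),"-u",e(a,b,-28,28,-1))
go(612.6,-62,250,-80)
E
```

```text
x\y    320   280   240   200   160   120    80    40     0   -40   -80  -120  -160  -200  -240  -280  -320
 820      6     6     5     6    55    49    52    46    46    46    65    59    42    34    33    64   115
 780      5     6     6    53    54    54    48    48    46    55    65    57    49    41    38    65   116
 740     23     6     6    54    54    56    53    47    47    55    66    63    58    52    55    65   116
 700     27    20    87    87    22    46    56    55    54    56    86    70    63    54    55    65   117
 660     27    27    86    87    11     6     6    38     7    41    64    66    65    65    65    66   174
 620    208    25    22     6     6     7    41    42     6   103   105     9     5    19    20     6   123
 580    189    18    16     5     6     5    41    41    39    78    78    37     6    26    25    25   116
 540    131    93    16    86    86     6    41    42    40    41    41    39     7   328   426   416   115
 500     64    71    26    89    86     5    39    41    40    41    41    38    16   403   428   429   115
 460     86    46    
[... 405 characters left out ...]
    6
 300   -893     .  -893  -890  -890  -893     .  -892  -891  -890  -899     .     .  -703  -602  -529  -418
loose +n [3.0000e-03 3.1409e+01] -n [-3.0000e-03 -3.0496e+01] +u [-0.    73.416] -u [-3.0000e-03 -7.3479e+01]
loose +n [1.0000e-03 3.3194e+01] -n [ 2.000e-03 -3.042e+01] +u [2.0000e-02 7.6143e+01] -u [-3.0000e-02 -7.3052e+01]
fixed +n [1.0000e-02 3.3083e+01] -n [-1.2000e-02 -3.1107e+01] +u [-1.6000e-02  7.4793e+01] -u [ 4.8000e-02 -7.5907e+01]
fixed +n [-1.0000e-03  3.4152e+01] -n [  0.035 -15.957] +u [-0.26  79.591] -u [ 5.8000e-02 -7.6659e+01]
t0.1 ee [ 243.7 -575.1  302. ] phi -67.0 w 87.5 F [ 0.4 -0.3  0. ]
turn tool z rad 0.226
tool shift after turn mm [ 452.4 -441.3   52. ]
```

Call:
{"method": "send_rows", "body": {
  "rows": [
    [0,0,-0.05,0,1],
    [0,0,-0.05,0,1],
    [0,0,-0.05,0,1],
    [0,0,-0.05,0,1],
    [0,0,-0.05,0,1]
  ]
}}

```text
t: 0.6
ee_pos: [243.7, -575.0, 554.4]
orientation: [-3.078, -0.625, 0.0]
ft_force: [-0.0, -0.1, -0.0]
width: 87.8
```

Call:
{"method": "send_rows", "body": {
  "rows": [
    [0,0,-0.02,-0.145,1],
    [0,0,0,-0.145,1],
    [0,0,0,-0.145,1],
    [0,0,0,-0.145,1],
    [0,0,0,-0.145,1]
  ]
}}

```text
t: 1.1
ee_pos: [243.8, -575.3, 572.1]
orientation: [-2.651, -1.684, -0.0]
ft_force: [-0.3, -0.4, -0.9]
width: 88.2
```

Call:
{"method": "send_rows", "body": {
  "rows": [
    [0,0,0,-0.145,1],
    [0,0,0,-0.145,1],
    [0,0,0,-0.145,1],
    [0,0,0,-0.149,1],
    [0,0,0,0,1]
  ]
}}

```text
t: 1.6
ee_pos: [243.8, -575.4, 572.2]
orientation: [-2.06, -2.371, -0.001]
ft_force: [0.7, -0.1, -0.4]
width: 87.9
```

```bash
python3 -c "
from h import *
go(612.6,-62,570)"
```

```text
t1.6 ee [ 243.8 -575.4  572.2] phi 8.0 w 87.9 F [ 0.7 -0.1 -0.4]
tool shift after turn mm [456.7 437.    2.5]
```

Call:
{"method": "send_rows", "body": {
  "rows": [
    [0.035,0.0335,0,0,1],
    [0.035,0.0335,0,0,1],
    [0.035,0.0335,0,0,1],
    [0.035,0.0335,0,0,1],
    [0.035,0.0335,0,0,1]
  ]
}}

```text
t: 2.1
ee_pos: [386.1, -377.2, 572.6]
orientation: [-2.068, -2.365, -0.0]
ft_force: [0.1, -0.8, -0.3]
width: 87.8
```

Call:
{"method": "send_rows", "body": {
  "rows": [
    [0.035,0.0335,0,0,1],
    [0.035,0.0335,0,0,1],
    [0.035,0.0335,0,0,1],
    [0.035,0.0335,0,0,1],
    [0.035,0.0335,0,0,1]
  ]
}}

```text
t: 2.6
ee_pos: [527.9, -180.5, 572.6]
orientation: [-2.067, -2.366, 0.0]
ft_force: [-0.5, 0.1, 0.8]
width: 87.8
```

Call:
{"method": "send_rows", "body": {
  "rows": [
    [0.035,0.0335,0,0,1],
    [0.035,0.0335,0,0,1],
    [0.035,0.0335,0,0,1],
    [0,0,0,0,1]
  ]
}}

```text
t: 3.0
ee_pos: [614.4, -60.1, 571.2]
orientation: [-2.06, -2.37, -0.001]
ft_force: [0.5, -0.2, -0.5]
width: 87.5
```

```bash
python3 -c "
from h import *
go(612.6,-62,162.5)"
```

```text
t3.0 ee [614.4 -60.1 571.2] phi 8.0 w 87.5 F [ 0.5 -0.2 -0.5]
tool shift after turn mm [ -2.4  -1.7 408.7]
```

Call:
{"method": "send_rows", "body": {
  "rows": [
    [-0.0024,-0.0017,0.05,0,1],
    [0,0,0.05,0,1],
    [0,0,0.05,0,1],
    [0,0,0.05,0,1],
    [0,0,0.05,0,1]
  ]
}}

```text
t: 3.5
ee_pos: [610.1, -67.6, 321.1]
orientation: [2.067, 2.366, 0.0]
ft_force: [0.3, 0.3, 0.9]
width: 87.7
```

Call:
{"method": "send_rows", "body": {
  "rows": [
    [0,0,0.05,0,1],
    [0,0,0.05,0,1],
    [0,0,0.03,0,1],
    [0,0,0.01,0,1],
    [0,0,0,0,1]
  ]
}}

```text
t: 4.0
ee_pos: [610.1, -67.4, 181.7]
orientation: [-2.063, -2.366, 0.002]
ft_force: [0.7, 0.6, -0.4]
width: 87.9
```

```bash
python3 -c "
from h import *
go(612.6,-62,162.5)
im,W=shot('side','s1.png');a=im['color'][130:300,200:420];cv2.imwrite('pics/s1z.png',cv2.resize(a,None,fx=3.3,fy=3.3))"
```

```text
t4.0 ee [610.1 -67.4 181.7] phi 7.8 w 87.9 F [ 0.7  0.6 -0.4]
tool shift after turn mm [ 5.   3.3 19.2]
```

View pics/s1z.png

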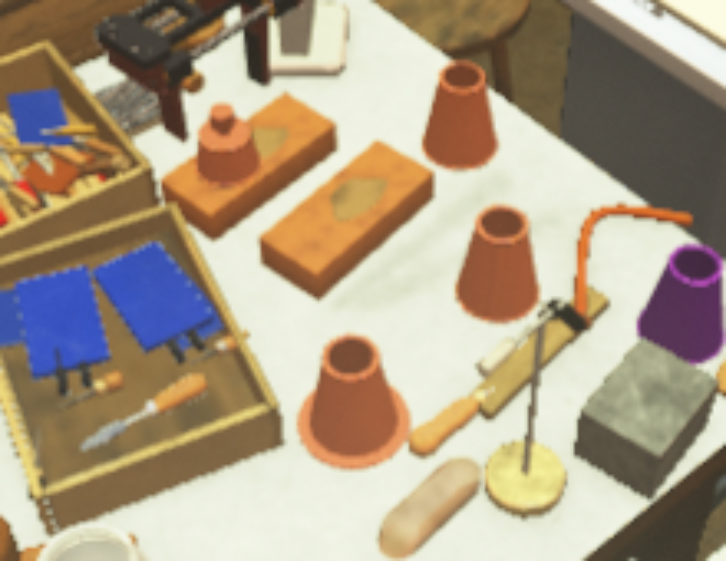

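Call:
{"method": "send_rows", "body": {
  "rows": [
    [0.005,0.0033,0,0,1],
    [0,0,0.01,0,1],
    [0,0,0.0085,0,1],
    [0,0,0,0,1]
  ]
}}

```text
t: 4.45
ee_pos: [612.7, -61.5, 163.3]
orientation: [-2.061, -2.369, 0.002]
ft_force: [0.3, -0.6, 0.4]
width: 87.7
```

```bash
python3 -c "
from h import *
go(612.6,-62,162.5)"
```

```text
t4.5 ee [612.7 -61.5 163.3] phi 8.0 w 87.7 F [ 0.3 -0.6  0.4]
tool shift after turn mm [-0.5 -0.1  0.8]
```

Call:
{"method": "send_rows", "body": {
  "rows": [
    [0,0,0,0,-1],
    [0,0,0,0,-1],
    [0,0,0,0,-1],
    [0,0,0,0,-1],
    [0,0,0,0,-1]
  ]
}}

```text
t: 4.95
ee_pos: [613.4, -61.7, 164.4]
orientation: [2.062, 2.37, 0.0]
ft_force: [0.2, -0.4, -0.0]
width: 51.5
```

Call:
{"method": "send_rows", "body": {
  "rows": [
    [0,0,0,0,-1],
    [0,0,0,0,-1],
    [0,0,0,0,-1]
  ]
}}

```text
t: 5.25
ee_pos: [613.4, -61.7, 164.3]
orientation: [2.062, 2.37, -0.0]
ft_force: [0.9, 1.2, -0.4]
width: 27.3
```

Call:
{"method": "send_rows", "body": {
  "rows": [
    [0,0,-0.01,0,-1],
    [0,0,-0.02,0,-1],
    [0,0,-0.03,0,-1],
    [0,0,0,0,-1]
  ]
}}

```text
t: 5.65
ee_pos: [615.5, -61.9, 228.6]
orientation: [2.058, 2.366, 0.006]
ft_force: [0.5, 0.7, -0.2]
width: 21.0
```

```bash
python3 -c "
from h import *
go(445,-55,223)
im,W=shot('side','s2.png');a=im['color'][100:270,200:420];cv2.imwrite('pics/s2z.png',cv2.resize(a,None,fx=3.3,fy=3.3))"
```

```text
t5.7 ee [615.5 -61.9 228.6] phi 8.0 w 21.0 F [ 0.5  0.7 -0.2]
tool shift after turn mm [  30.5 -167.9    4.4]
```

View pics/s2z.png

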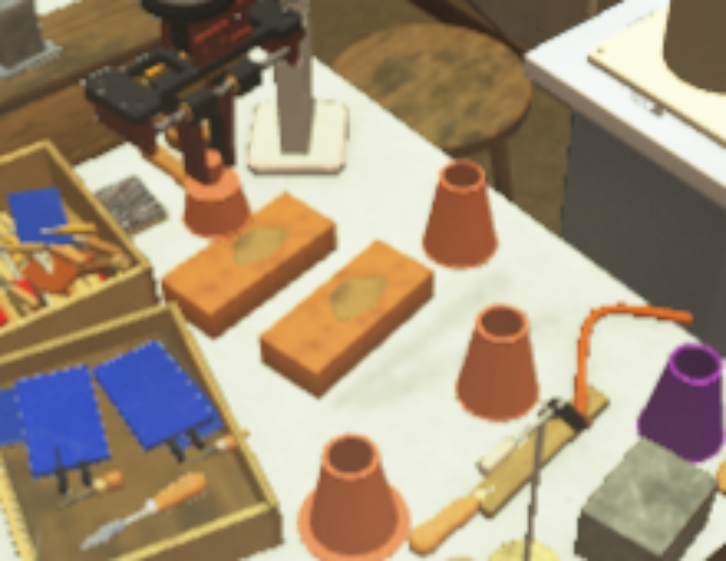

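```bash
cat >> h.py <<'E'
def near(x,y,r=40,zlo=45,name='side'):
    im=get_image(name);W=world(im)
    m=(np.hypot(W[...,0]-x,W[...,1]-y)<r)&(W[...,2]>zlo);return W[m],im['color'][m]
E
python3 -c "
from h import *
P,c=near(615,-62,36,45)
c=c.astype(int);m=(c[:,2]>c[:,0]+30)&(c[:,2]>100)
p=P[m]
for z in range(50,190,5):
    k=(p[:,2]>=z)&(p[:,2]<z+5)
    if k.sum()>2: print(z,k.sum(),np.round(p[k].mean(0)[:2]),np.round(np.ptp(p[k][:,0])),np.round(np.ptp(p[k][:,1])))
"
```

```text
90 13 [629. -49.] 39.0 45.0
95 33 [621. -46.] 57.0 48.0
100 32 [625. -45.] 52.0 35.0
105 28 [626. -46.] 54.0 34.0
110 37 [625. -46.] 45.0 36.0
115 26 [623. -46.] 46.0 34.0
120 26 [625. -48.] 42.0 33.0
125 30 [622. -48.] 42.0 33.0
130 85 [618. -55.] 46.0 42.0
135 20 [618. -57.] 43.0 25.0
140 3 [617. -54.] 9.0 5.0
145 8 [611. -53.] 26.0 3.0
150 8 [613. -53.] 28.0 2.0
155 17 [613. -58.] 39.0 20.0
160 10 [614. -57.] 18.0 18.0
165 4 [627. -49.] 5.0 8.0
175 3 [628. -50.] 3.0 4.0
```

Call:
{"method": "send_rows", "body": {
  "rows": [
    [0.0075,-0.042,0,0,-1],
    [0.0075,-0.042,0,0,-1],
    [0.0075,-0.042,0,0,-1],
    [0.0075,-0.042,0,0,-1],
    [0,0,0,0,-1]
  ]
}}

```text
t: 6.25
ee_pos: [435.8, -54.5, 222.3]
orientation: [-2.057, -2.364, 0.008]
ft_force: [-0.0, -0.3, -0.3]
width: 20.9
```

Call:
{"method": "send_rows", "body": {
  "rows": [
    [0,0,0.04,0,-1],
    [0,0,0.03,0,-1],
    [0,0,0.01,0,-1],
    [0,0,0.005,0,-1],
    [0,0,0,0,-1]
  ]
}}

```text
t: 6.75
ee_pos: [443.0, -55.3, 139.0]
orientation: [-2.061, -2.37, 0.001]
ft_force: [-0.1, 0.0, -0.8]
width: 21.3
```

```bash
python3 -c "
from h import *
go(445,-55,136)
o=telemetry.get_obs()['ee_pos'];P,c=near(o[0],o[1],36,1)
c=c.astype(int);m=(c[:,2]>c[:,0]+30)&(c[:,2]>100)
p=P[m]
for z in range(0,90,4):
    k=(p[:,2]>=z)&(p[:,2]<z+4)
    if k.sum()>2: print(z,k.sum(),np.round(p[k].mean(0)[:2]),end=';')
"
```

```text
t6.8 ee [443.  -55.3 139. ] phi 8.0 w 21.3 F [-0.1  0.  -0.8]
tool shift after turn mm [-0.  2.  3.]
0 15 [453. -47.];4 13 [457. -41.];8 23 [454. -39.];12 23 [454. -42.];16 14 [458. -41.];20 25 [456. -43.];24 15 [453. -42.];28 25 [455. -42.];32 13 [453. -39.];36 21 [456. -44.];40 21 [453. -50.];44 56 [445. -49.];48 16 [447. -47.];60 4 [445. -47.];64 6 [439. -45.];68 10 [443. -52.];72 10 [443. -52.];76 3 [449. -51.];80 4 [451. -49.];
```

Call:
{"method": "send_rows", "body": {
  "rows": [
    [0,0,0.002,0,-1],
    [0,0,0.001,0,-1],
    [0,0,0,0,-1]
  ]
}}

```text
t: 7.1
ee_pos: [443.1, -55.3, 136.7]
orientation: [2.061, 2.37, 0.001]
ft_force: [0.3, -0.2, -0.2]
width: 20.9
```

Call:
{"method": "send_rows", "body": {
  "rows": [
    [0,0,0.001,0,-1],
    [0,0,0,0,-1]
  ]
}}

```text
t: 7.3
ee_pos: [442.8, -55.3, 135.4]
orientation: [2.062, 2.37, 0.0]
ft_force: [-0.1, 0.9, -1.6]
width: 20.7
```

Call:
{"method": "send_rows", "body": {
  "rows": [
    [0,0,0.001,0,-1],
    [0,0,0,0,-1]
  ]
}}

```text
t: 7.5
ee_pos: [442.7, -55.3, 134.2]
orientation: [-2.062, -2.37, 0.0]
ft_force: [-0.0, -0.2, -1.7]
width: 21.4
```

Call:
{"method": "send_rows", "body": {
  "rows": [
    [0,0,0.001,0,-1],
    [0,0,0,0,-1]
  ]
}}

```text
t: 7.7
ee_pos: [442.8, -55.3, 133.2]
orientation: [2.062, 2.37, -0.0]
ft_force: [0.5, 0.4, 1.0]
width: 21.2
```

Call:
{"method": "send_rows", "body": {
  "rows": [
    [0,0,0.001,0,-1],
    [0,0,0,0,-1]
  ]
}}

```text
t: 7.9
ee_pos: [442.8, -55.3, 132.8]
orientation: [2.062, 2.37, -0.0]
ft_force: [-2.8, -0.8, 10.1]
width: 20.9
```

Call:
{"method": "send_rows", "body": {
  "rows": [
    [0,0,0.001,0,-1],
    [0,0,0,0,-1]
  ]
}}

```text
t: 8.1
ee_pos: [442.9, -55.4, 132.5]
orientation: [2.061, 2.37, 0.0]
ft_force: [-5.4, -0.3, 22.2]
width: 21.1
```

Call:
{"method": "send_rows", "body": {
  "rows": [
    [0,0,-0.002,0,-1],
    [0,0,0,0,0.0],
    [0,0,0,0,0.0],
    [0,0,0,0,0.0],
    [0,0,-0.02,0,0]
  ]
}}

```text
t: 8.6
ee_pos: [441.6, -55.1, 151.8]
orientation: [-2.059, -2.368, 0.004]
ft_force: [-0.2, -0.2, 0.7]
width: 43.3
```

Call:
{"method": "send_rows", "body": {
  "rows": [
    [0,0,-0.04,0,1],
    [0,0,-0.02,0,1],
    [0,0,0,0,1]
  ]
}}

```text
t: 8.9
ee_pos: [444.3, -55.5, 215.5]
orientation: [2.059, 2.367, 0.004]
ft_force: [0.1, 0.1, -0.0]
width: 64.3
```

```bash
python3 - <<'E'
from h import *
im,W=shot('top','t3.png');np.savez("/tmp/top",W=W,c=im["color"])
im2,S=shot('side','s3.png')
a=im2['color'][100:270,200:420];cv2.imwrite('pics/s3z.png',cv2.resize(a,None,fx=3.3,fy=3.3))
p=rim(S,443,-55,50,70,25);print(len(p),p.mean(0))
for c in((687.4,211),(507.5,183.3),(410,25)):
    for w in(W,S):
        p=rim(w,*c,78,100,60); print(len(p),np.round(fitc(p[:,:2]),1) if len(p)>5 else 0)
go(560.7,45.8,200,10.57-90)
E
```

```text
48 [445.42201611 -53.52733876  62.07714484]
87 [687.6 210.7  19.6]
121 [687.1 211.   19.7]
87 [507.7 183.1  19.8]
95 [507.4 182.8  19.7]
87 [409.7  25.1  19.8]
84 [409.5  24.9  19.9]
t9.0 ee [442.7 -55.2 213.1] phi 8.0 w 72.9 F [-0.9  0.5 -0.2]
turn tool z rad 1.525
tool shift after turn mm [134.5 -77.7  13.1]
```

View pics/s3z.png

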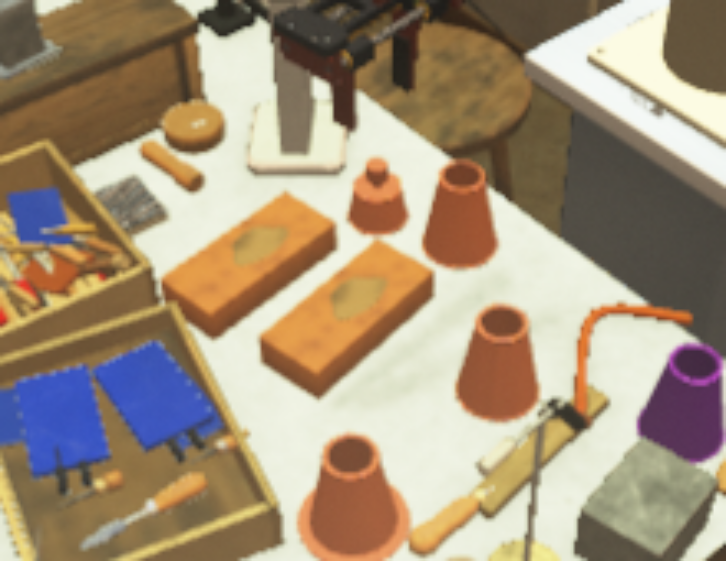

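```bash
cat >> h.py <<'E'
def fitbrick(W,c,th,ar=100,br=45,ex=None):
    # iterative: fit rectangle by edges of the occupied top face
    c=np.array(c,float)
    for it in range(4):
        a,b,m=brick(W,c,th,(30,43));m=m&(abs(a)<ar)&(abs(b)<br)
        if ex is not None: m&=ex
        def e(v,k,L,s):
            t=np.arange(-L,L,10);o=[]
            for q in t:
                mm=m&(k>=q)&(k<q+10)
                if mm.sum()>3:o.append((q+5,np.percentile(v[mm]*s,92)*s))
            return np.polyfit(*np.array(o).T,1)
        p1=e(b,a,65,1);p2=e(b,a,65,-1);q1=e(a,b,25,1);q2=e(a,b,25,-1)
        th2=(p1[0]+p2[0])/2
        u=np.array([np.cos(th),np.sin(th)]);n=np.array([-u[1],u[0]])
        c=c+u*(q1[1]+q2[1])/2+n*(p1[1]+p2[1])/2;th=th+np.arctan(th2)
    return c,np.degrees(th),p1[1]-p2[1],q1[1]-q2[1]
E
python3 - <<'E'
from h import *
W=np.load("/tmp/top.npz")["W"]
r=[]
for c,th in(((560.7,45.8),10.57),((587.9,-65.9),8.1)):
    f=fitbrick(W,c,np.radians(th));print([np.round(x,2) for x in f]);r.append(f)
th=np.radians(r[1][1]);u=np.array([np.cos(th),np.sin(th)]);n=np.array([-u[1],u[0]])
d=r[0][0]-r[1][0];print("along u",d@u,"n",d@n,"dth",r[0][1]-r[1][1],"bed mid",r[1][0]+34*n)
E
```

```text
[array([559.74,  46.29]), np.float64(10.79), np.float64(56.96), np.float64(133.67)]
[array([611.76, -60.96]), np.float64(-5.25), np.float64(49.15), np.float64(95.43)]
along u -61.62562915302785 n 102.03632156709939 dth 16.041864556760572 bed mid [614.87679266 -27.10296111]
```

```bash
cat >> h.py <<'E'
from scipy.optimize import minimize
def proj(im,P):
    return cv2.projectPoints(np.array(P,float),np.array(im["rvec"],float),np.array(im["tvec"],float),np.array(im["camera_matrix"],float),np.array([im["k1"],0,0,0.]))[0].reshape(-1,2)
def boxpts(x,y,th,L=160,B=68,H=36):
    u=np.array([np.cos(th),np.sin(th),0]);n=np.array([-u[1],u[0],0])
    return [np.array([x,y,0])+u*a*L/2+n*b*B/2+np.array([0,0,c]) for a in(-1,1) for b in(-1,1) for c in(0,H)]
def orange(im):
    h=cv2.cvtColor(im["color"],cv2.COLOR_BGR2HSV).astype(int)
    return ((h[...,0]<25)&(h[...,1]>85)&(h[...,2]>60)).astype(np.uint8)
def silfit(ims,p0,L=160,B=68,fixth=None,ign=None):
    roi=[]
    F=8
    for im in ims:
        m=orange(im);pp=proj(im,boxpts(*p0,L=L+70,B=B+36));x0,y0=np.floor(pp.min(0)).astype(int);x1,y1=np.ceil(pp.max(0)).astype(int)
        x0,y0=max(x0,0),max(y0,0)
        # own neighbourhood, soft mask upsampled
        roi.append((im,cv2.resize(m[y0:y1,x0:x1].astype(np.float32),None,fx=F,fy=F,interpolation=cv2.INTER_LINEAR),x0,y0))
    def cost(p):
        c=0
        for im,m,x0,y0 in roi:
            q=proj(im,boxpts(*p,L=L,B=B));q=((q+.5-[x0,y0])*F-.5)
            h=cv2.convexHull(q.astype(np.float32));r=np.zeros(m.shape,np.uint8)
            cv2.fillConvexPoly(r,np.round(h*16).astype(np.int32),1,shift=4)
            k=cv2.dilate(r,np.ones((F*5,F*5),np.uint8))>0  # near only
            c+=np.abs(r-m)[k].sum()/F**2
        return c
    best=None
    for s in range(3):
        p=np.array(p0 if best is None else best.x)
        sim=np.array([p]+[p+d for d in np.diag([4,4,.04])])
        best=minimize(cost,p,method="Nelder-Mead",options=dict(initial_simplex=sim,xatol=.02,fatol=.05))
    return best.x,best.fun
E
python3 - <<'E'
from h import *
T=get_image("top");S=get_image("side")
cv2.imwrite("pics/mask.png",np.vstack([orange(T)[110:285,200:520],orange(S)[110:285,150:470]])*255)
for ims in([T],[S],[T,S]):
    r=[]
    for p0 in((560.7,45.8,.184),(587.9,-65.9,.141)):
        x,f=silfit(ims,p0);print(np.round(x,2),np.degrees(x[2]).round(2),round(f,1));r.append(x)
    u=np.array([np.cos(r[1][2]),np.sin(r[1][2])]);n=np.array([-u[1],u[0]]);d=(r[0]-r[1])[:2]
    print("u",d@u,"n",d@n,"mid",r[1][:2]+34*n)
E
```

```text
[5.605e+02 4.582e+01 1.900e-01] 10.6 112.7
[ 5.9044e+02 -6.4930e+01  1.4000e-01] 7.89 569.8
u -14.464244080146235 n 113.80724826108577 mid [585.77727468 -31.25255116]
[5.6128e+02 4.4880e+01 1.9000e-01] 11.16 123.1
[ 5.8581e+02 -6.6480e+01  1.7000e-01] 9.79 139.5
u -5.240597813714704 n 113.90819350244502 mid [580.02898166 -32.97169605]
[5.6088e+02 4.5610e+01 1.9000e-01] 10.63 238.2
[ 5.8758e+02 -6.5560e+01  1.6000e-01] 8.91 721.7
u -9.173883274809194 n 113.97043572944285 mid [582.32093933 -31.97228293]
```

View pics/mask.png

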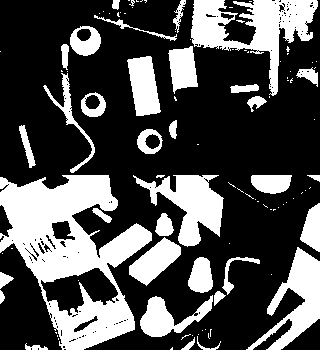

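```bash
python3 - <<'E'
from h import *
T=get_image("top");S=get_image("side")
T["color"]=cv2.imread("pics/top0.png");S["color"]=cv2.imread("pics/side0.png")
for ims in([T],[S],[T,S]):
    r=[]
    for p0 in((560.7,45.8,.184),(587.9,-65.9,.141)):
        x,f=silfit(ims,p0);print(np.round(x,2),np.degrees(x[2]).round(2),round(f,1));r.append(x)
    u=np.array([np.cos(r[1][2]),np.sin(r[1][2])]);n=np.array([-u[1],u[0]]);d=(r[0]-r[1])[:2]
    print("u",d@u,"n",d@n,"mid",r[1][:2]+34*n)
go(560.7,45.7,200,10.65-90)
E
```

```text
[5.6061e+02 4.5860e+01 1.8000e-01] 10.4 115.9
[ 5.8813e+02 -6.5360e+01  1.4000e-01] 8.25 140.1
u -11.282039342347018 n 114.01819256867971 mid [583.25585467 -31.71016766]
[5.5991e+02 4.4110e+01 2.0000e-01] 11.73 110.2
[ 5.8547e+02 -6.7400e+01  1.7000e-01] 9.62 176.6
u -6.556132326463985 n 114.20691821793612 mid [579.78758744 -33.87417834]
[5.6049e+02 4.5460e+01 1.9000e-01] 10.75 231.1
[ 5.8701e+02 -6.6510e+01  1.6000e-01] 8.93 328.1
u -8.807616249656817 n 114.73388793332244 mid [581.73049311 -32.9270196 ]
t9.2 ee [442.1 -55.2 212.1] phi 8.0 w 87.0 F [ 0.3 -1.2  0.5]
turn tool z rad 1.524
tool shift after turn mm [135.2 -77.2  12.1]
```

Call:
{"method": "send_rows", "body": {
  "rows": [
    [0.0278,0.0438,0,0,1],
    [0.0278,0.0438,0,0,1],
    [0.0278,0.0438,0,0,1],
    [0,0,0,0.14,1],
    [0,0,0,0.14,1]
  ]
}}

```text
t: 9.7
ee_pos: [557.6, 43.1, 211.7]
orientation: [-2.375, -2.054, 0.002]
ft_force: [0.0, -0.6, -0.1]
width: 87.8
```

Call:
{"method": "send_rows", "body": {
  "rows": [
    [0,0,0,0.14,1],
    [0,0,0,0.14,1],
    [0,0,0,0.14,1],
    [0,0,0,0.14,1],
    [0,0,0,0.14,1]
  ]
}}

```text
t: 10.2
ee_pos: [556.6, 41.9, 211.9]
orientation: [-2.937, -1.112, 0.003]
ft_force: [0.3, 0.6, -1.0]
width: 87.9
```

Call:
{"method": "send_rows", "body": {
  "rows": [
    [0,0,0,0.14,1],
    [0,0,0,0.14,1],
    [0,0,0,0.14,1],
    [0,0,0,0.124,1],
    [0,0,0,0,1]
  ]
}}

```text
t: 10.7
ee_pos: [556.6, 41.9, 212.1]
orientation: [-3.128, -0.29, 0.003]
ft_force: [0.6, -1.0, -0.7]
width: 87.8
```

```bash
python3 - <<'E'
from h import *
go(560.7,45.7,94,-79.4)
E
```

```text
t10.7 ee [556.6  41.9 212.1] phi -79.4 w 87.8 F [ 0.6 -1.  -0.7]
turn tool z rad -0.000
tool shift after turn mm [  4.7  -3.  118.1]
```

Call:
{"method": "send_rows", "body": {
  "rows": [
    [0.0047,-0.003,0.02,0,1],
    [0,0,0.04,0,1],
    [0,0,0.035,0,1],
    [0,0,0.023,0,1],
    [0,0,0,0,1]
  ]
}}

```text
t: 11.2
ee_pos: [558.7, 45.6, 91.6]
orientation: [-3.127, -0.296, 0.011]
ft_force: [-0.1, 0.7, 0.0]
width: 87.8
```

Call:
{"method": "send_rows", "body": {
  "rows": [
    [0,0,0,0,-1],
    [0,0,0,0,-1],
    [0,0,0,0,-1],
    [0,0,0,0,-1],
    [0,0,0,0,-1]
  ]
}}

```text
t: 11.7
ee_pos: [562.0, 45.8, 96.7]
orientation: [3.128, 0.292, 0.004]
ft_force: [-0.8, 0.1, 7.2]
width: 67.6
```

```bash
python3 - <<'E'
from h import *
go(560.7,45.7,94,-79.4)
T,W=shot("top","t4.png");S,_=shot("side","s4.png")
x,f=silfit([T],(587.6,-65.4,.141));print(x,f)
a=T['color'][110:285,240:460];b=S['color'][100:275,200:420];cv2.imwrite('pics/s4z.png',cv2.resize(np.hstack([a,b]),None,fx=1.8,fy=1.8))
E
```

```text
t11.7 ee [562.   45.8  96.7] phi -79.3 w 67.6 F [-0.8  0.1  7.2]
turn tool z rad 0.001
tool shift after turn mm [-1.3 -0.1  2.7]
[ 5.91688465e+02 -6.66402583e+01  1.06825385e-01] 1275.021240234375
```

View pics/s4z.png

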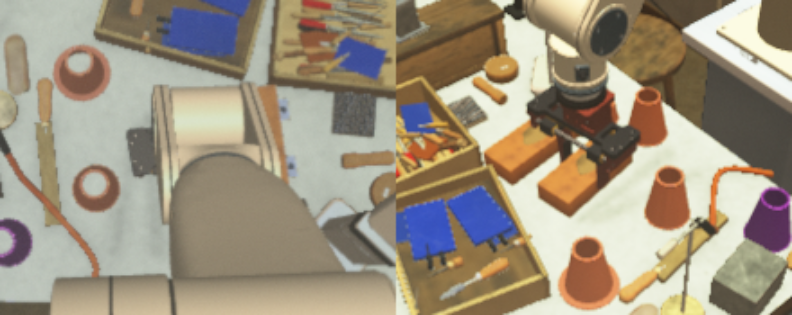

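Call:
{"method": "send_rows", "body": {
  "rows": [
    [0,0,0,0.02,-1],
    [0,0,0,0.02,-1],
    [0.0056,0.009,0,0,-1],
    [0.0057,0.009,0,0,-1],
    [0,0,0,0,-1]
  ]
}}

```text
t: 12.3
ee_pos: [575.5, 29.5, 96.7]
orientation: [-3.133, -0.229, -0.002]
ft_force: [-3.4, 0.2, 10.1]
width: 67.7
```

Call:
{"method": "send_rows", "body": {
  "rows": [
    [0,0,0,0,-1],
    [0,0,0,0,1],
    [0,0,0,0,1],
    [0,0,0,0,1],
    [0,0,0,0,1]
  ]
}}

```text
t: 12.8
ee_pos: [574.9, 29.6, 95.2]
orientation: [-3.133, -0.229, 0.0]
ft_force: [0.3, 0.3, -0.1]
width: 87.7
```

Call:
{"method": "send_rows", "body": {
  "rows": [
    [0,0,0,0,1],
    [0,0,-0.04,0,1],
    [0,0,-0.04,0,1],
    [0,0,-0.04,0,1],
    [0,0,0,0,1]
  ]
}}

```text
t: 13.3
ee_pos: [577.8, 29.7, 220.5]
orientation: [3.133, 0.229, 0.015]
ft_force: [1.0, -0.1, 0.7]
width: 87.5
```

```bash
python3 - <<'E'
from h import *
u=np.array([.990,.143]);n=np.array([-.143,.990]);c=np.array([587.9,-65.6])
p=c+n*150;go(*p,220,8.2)
E
```

```text
t13.3 ee [577.8  29.7 220.5] phi -81.6 w 87.5 F [ 1.  -0.1  0.7]
turn tool z rad -1.568
tool shift after turn mm [54.3 -3.6  0.5]
```

Call:
{"method": "send_rows", "body": {
  "rows": [
    [0,-0.05,0,-0.149,1],
    [-0.0075,-0.049,0,-0.149,1],
    [-0.0145,-0.048,0,-0.149,1],
    [-0.021,-0.045,0,-0.149,1],
    [-0.028,-0.041,0,-0.149,1]
  ]
}}

```text
t: 13.8
ee_pos: [420.7, 199.4, 214.7]
orientation: [-2.83, -1.364, -0.001]
ft_force: [0.1, 0.2, 0.1]
width: 87.5
```

Call:
{"method": "send_rows", "body": {
  "rows": [
    [0,0,0,-0.149,1],
    [0,0,0,-0.149,1],
    [0,0,0,-0.149,1],
    [0,0,0,-0.149,1],
    [0,0,0,-0.149,1]
  ]
}}

```text
t: 14.3
ee_pos: [421.4, 197.6, 214.7]
orientation: [-2.141, -2.299, 0.001]
ft_force: [-1.0, -0.4, 0.7]
width: 88.1
```

Call:
{"method": "send_rows", "body": {
  "rows": [
    [0,0,0,-0.076,1],
    [0,0,0,0,1]
  ]
}}

```text
t: 14.5
ee_pos: [421.4, 197.5, 214.7]
orientation: [-2.058, -2.373, 0.001]
ft_force: [0.2, -0.1, -0.8]
width: 87.9
```

```bash
python3 - <<'E'
from h import *
T,W=shot("top","t5.png");S,_=shot("side","s5.png")
a=T['color'][110:285,240:460];b=S['color'][100:275,200:420];cv2.imwrite('pics/s5z.png',cv2.resize(np.hstack([a,b]),None,fx=1.8,fy=1.8))
for ims in([T],[S]):
    r=[]
    for p0 in((574.7,29.4,.142),(587.9,-65.6,.142)):
        x,f=silfit(ims,p0);print(np.round(x,2),np.degrees(x[2]).round(2),round(f,1));r.append(x)
    u=np.array([np.cos(r[1][2]),np.sin(r[1][2])]);n=np.array([-u[1],u[0]]);d=(r[0]-r[1])[:2]
    print("u",d@u,"n",d@n,"mid",r[1][:2]+34*n)
u=np.array([.990,.143]);n=np.array([-.143,.990]);c=np.array([587.9,-65.6])
go(*(c+n*155),220,8.2)
E
```

```text
[5.7426e+02 2.9500e+01 1.4000e-01] 8.06 117.5
[ 5.8804e+02 -6.5210e+01  1.5000e-01] 8.61 139.0
u 0.5580964140239972 n 95.70874778198704 mid [582.95105672 -31.5968915 ]
[5.7362e+02 2.7440e+01 1.6000e-01] 8.89 220.0
[ 5.861e+02 -6.572e+01  1.500e-01] 8.87 262.3
u 2.028534196828512 n 93.97358059254272 mid [580.86036723 -32.12985374]
t14.6 ee [421.6 197.5 214.9] phi 8.0 w 87.5 F [-0.  -0.3 -0.3]
turn tool z rad -0.004
tool shift after turn mm [-129.1  127.1   -5.1]
```

View pics/s5z.png

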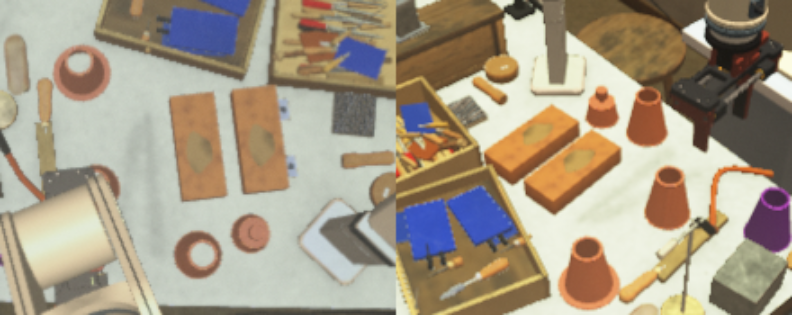

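Call:
{"method": "send_rows", "body": {
  "rows": [
    [-0.032,0.032,0,0,1],
    [-0.032,0.032,0,0,1],
    [-0.032,0.032,0,0,1],
    [-0.033,0.031,0,0,1],
    [0,0,0,0,1]
  ]
}}

```text
t: 15.1
ee_pos: [569.7, 84.9, 215.4]
orientation: [2.064, 2.364, 0.004]
ft_force: [0.1, 0.2, 0.9]
width: 87.9
```

Call:
{"method": "send_rows", "body": {
  "rows": [
    [0,0,0.045,0,1],
    [0,0,0.04,0,1],
    [0,0,0.025,0,1],
    [0,0,0.01,0,1],
    [0,0,0,-0.007,1]
  ]
}}

```text
t: 15.6
ee_pos: [564.5, 88.0, 94.0]
orientation: [-2.05, -2.378, 0.003]
ft_force: [-0.6, -0.7, 0.5]
width: 87.6
```

```bash
python3 - <<'E'
from h import *
u=np.array([.9893,.1461]);n=np.array([-.1461,.9893]);c=np.array([588.,-65.3])
go(*(c+n*140),92,8.4)
E
```

```text
t15.6 ee [564.5  88.   94. ] phi 8.5 w 87.6 F [-0.6 -0.7  0.5]
turn tool z rad 0.001
tool shift after turn mm [-15.1   0.9   2. ]
```

Push slowly toward −n.

Call:
{"method": "send_rows", "body": {
  "rows": [
    [-0.01,0.001,0,0,1],
    [-0.005,0,0,0,1],
    [-0.005,0,0,0,1],
    [-0.005,0,0,0,1],
    [-0.005,0,0,0,1]
  ]
}}

```text
t: 16.1
ee_pos: [571.9, 58.4, 96.7]
orientation: [2.051, 2.378, 0.004]
ft_force: [-0.8, 6.7, 4.7]
width: 87.9
```

Call:
{"method": "send_rows", "body": {
  "rows": [
    [-0.004,0,0,0,1],
    [-0.003,0,0,0,1],
    [-0.001,0,0,0,1],
    [0,0,0,0,1]
  ]
}}

```text
t: 16.5
ee_pos: [573.1, 50.3, 96.7]
orientation: [2.051, 2.378, 0.003]
ft_force: [-0.1, 4.0, 3.4]
width: 87.8
```

```bash
python3 - <<'E'
from h import *
u=np.array([.9893,.1461]);n=np.array([-.1461,.9893]);c=np.array([588.,-65.3])
go(*(c+n*112),94,8.4)
S,_=shot("side","s6.png");b=S['color'][100:275,200:420];cv2.imwrite('pics/s6z.png',cv2.resize(b,None,fx=3,fy=3))
E
```

```text
t16.5 ee [573.1  50.3  96.7] phi 8.4 w 87.8 F [-0.1  4.   3.4]
turn tool z rad 0.000
tool shift after turn mm [-4.5 -2.2  2.7]
```

View pics/s6z.png

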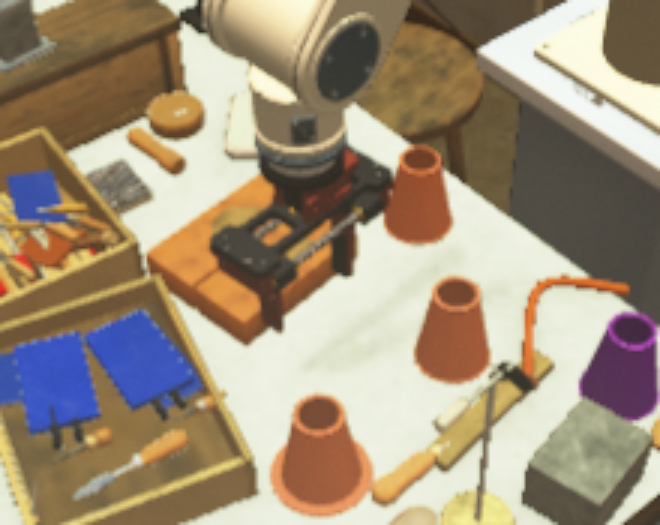

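Call:
{"method": "send_rows", "body": {
  "rows": [
    [-0.001,0,0,0,1],
    [-0.001,0,0,0,1],
    [0,0,0,0,1]
  ]
}}

```text
t: 16.85
ee_pos: [573.2, 48.7, 96.3]
orientation: [2.051, 2.378, 0.003]
ft_force: [-0.3, 6.4, 4.1]
width: 87.7
```

Call:
{"method": "send_rows", "body": {
  "rows": [
    [-0.001,0,0,0,1],
    [-0.001,0,0,0,1],
    [0,0,0,0,1]
  ]
}}

```text
t: 17.15
ee_pos: [573.5, 47.2, 96.3]
orientation: [2.053, 2.377, 0.004]
ft_force: [-0.2, 10.1, 5.5]
width: 87.6
```

Call:
{"method": "send_rows", "body": {
  "rows": [
    [-0.001,0,0,0,1],
    [0,0,0,0,1]
  ]
}}

```text
t: 17.35
ee_pos: [573.8, 47.0, 96.4]
orientation: [-2.055, -2.376, -0.006]
ft_force: [-0.7, 15.0, 5.8]
width: 87.6
```

Call:
{"method": "send_rows", "body": {
  "rows": [
    [-0.001,0,0,0,1],
    [0,0,0,0,1]
  ]
}}

```text
t: 17.55
ee_pos: [573.9, 46.7, 96.4]
orientation: [-2.055, -2.375, -0.007]
ft_force: [-0.4, 19.3, 5.4]
width: 87.2
```

Call:
{"method": "send_rows", "body": {
  "rows": [
    [-0.001,0,0,0,1],
    [-0.001,0,0,0,1],
    [0,0,0,0,1]
  ]
}}

```text
t: 17.85
ee_pos: [574.0, 46.4, 96.4]
orientation: [-2.055, -2.372, -0.009]
ft_force: [-1.9, 30.5, 5.9]
width: 87.6
```

Call:
{"method": "send_rows", "body": {
  "rows": [
    [0.01,0,0,0,1],
    [0.02,0,0,0,1],
    [0,0,-0.04,0,1],
    [0,0,-0.05,0,1],
    [0,0,-0.05,0,1]
  ]
}}

```text
t: 18.35
ee_pos: [568.4, 71.6, 236.5]
orientation: [-2.05, -2.38, 0.003]
ft_force: [1.5, -0.4, 0.3]
width: 87.7
```

Call:
{"method": "send_rows", "body": {
  "rows": [
    [0.04,0,0,0,1],
    [0.05,0,0,0,1],
    [0.05,0,0,0,1],
    [0.04,0,0,0,1],
    [0,0,0,0,1]
  ]
}}

```text
t: 18.85
ee_pos: [541.9, 253.7, 235.7]
orientation: [2.046, 2.384, 0.002]
ft_force: [0.3, -0.7, -0.8]
width: 88.2
```

```bash
python3 - <<'E'
from h import *
T,W=shot("top","t7.png");S,V=shot("side","s7.png")
a=T['color'][130:245,310:430];b=S['color'][140:230,230:350];
cv2.imwrite('pics/s7z.png',np.vstack([cv2.resize(a,(480,460),interpolation=cv2.INTER_CUBIC)[:300],cv2.resize(b,(480,300),interpolation=cv2.INTER_CUBIC)]))
cv2.imwrite('pics/t7z.png',cv2.resize(a,None,fx=5,fy=5,interpolation=cv2.INTER_CUBIC))
for ims in([T],[S]):
    x,f=silfit(ims,(583,-31.5,.145),160,136);print(np.round(x,2),np.degrees(x[2]).round(2),round(f,1))
for c in((687.4,211),(507.5,183.3),(410,25)):
    for w in(W,V):
        p=rim(w,*c,78,92,60); print(len(p),np.round(fitc(p[:,:2]),1) if len(p)>5 else 0)
go(583,-31.5,220,8.4)
E
```

```text
[ 5.8322e+02 -3.1560e+01  1.4000e-01] 8.27 166.3
[ 5.8171e+02 -3.2980e+01  1.4000e-01] 8.02 189.4
88 [687.7 210.7  19.6]
120 [686.7 210.9  19.5]
19 [511.4 174.7  12.1]
25 [507.4 182.   20.6]
87 [409.7  25.   19.8]
83 [409.4  24.7  20.1]
t18.9 ee [542.2 250.3 235.3] phi 8.6 w 88.0 F [-0.4 -0.2 -0.7]
turn tool z rad 0.003
tool shift after turn mm [-284.7   -0.8   15.3]
```

View pics/t7z.png

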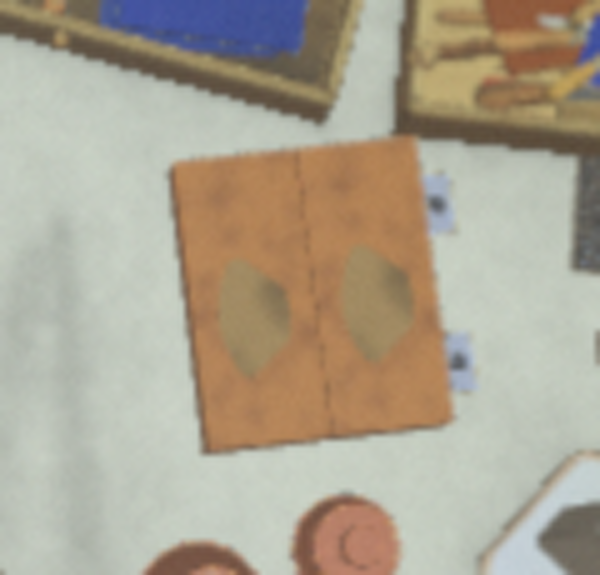

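View pics/s7z.png

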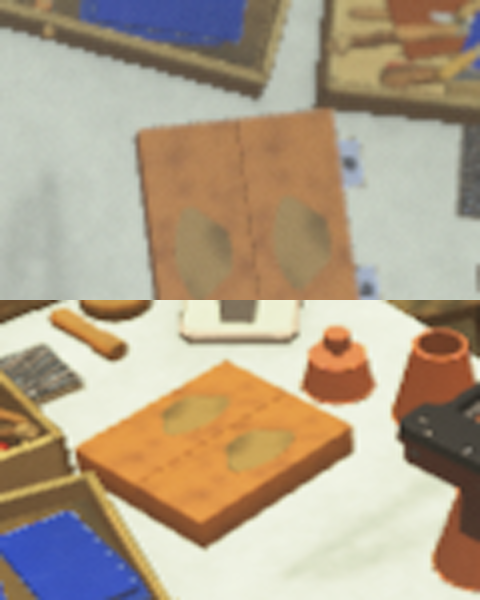

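```bash
python3 - <<'E'
from h import *
T=get_image("top");T["color"]=cv2.imread("pics/t7.png");m=orange(T).astype(np.float32)
g=cv2.GaussianBlur(T["color"],(3,3),0).astype(np.float32);sat=g.max(2)-g.min(2)
th=np.radians(8.35);u=np.array([np.cos(th),np.sin(th)]);n=np.array([-u[1],u[0]]);c=np.array([583.2,-31.6])
def samp(a,b):
    P=np.array([[*(c+u*i+n*j),36] for i,j in zip(a,b)]);q=proj(T,P).astype(np.float32)
    return cv2.remap(sat,q[:,:1],q[:,1:],cv2.INTER_LINEAR).ravel()
for sgn,nm in((1,"far"),(-1,"near")):
    out=[]
    for b in np.arange(-62,63,6):
        a=np.arange(65,95,.25)*sgn;s=samp(a,np.full(a.shape,b))
        t=(s[:10].mean()+s[-15:].mean())/2;k=np.argmax(s<t);out.append(a[k])
    print(nm,np.round(out,1)); b=np.arange(-62,63,6);o=np.array(out);print(np.polyfit(b[b<-5],o[b<-5],1),np.polyfit(b[b>5],o[b>5],1))
E
```

```text
far [79.  79.  78.2 78.  78.2 78.2 78.5 78.5 78.2 78.5 78.2 78.2 78.  78.5
 78.8 78.8 78.5 79.  79.  79.2 79. ]
[-7.07070707e-03  7.82025253e+01] [1.94444444e-02 7.80888889e+01]
near [-80.5 -81.2 -81.  -81.  -81.2 -81.2 -81.  -80.5 -80.8 -80.8 -80.2 -80.
 -80.8 -80.8 -80.5 -80.5 -80.8 -81.  -80.2 -80.2 -80.5]
[ 3.78787879e-03 -8.07924242e+01] [ 6.94444444e-03 -8.08194444e+01]
```

Call:
{"method": "send_rows", "body": {
  "rows": [
    [0,0,0,-0.145,1],
    [0,0,0,-0.145,1],
    [0,0,0,-0.145,1],
    [0,0,0,-0.145,1],
    [0,0,0,-0.145,1]
  ]
}}

```text
t: 19.5
ee_pos: [542.8, 248.0, 235.3]
orientation: [1.069, 2.954, -0.001]
ft_force: [0.1, 0.6, -0.8]
width: 87.6
```

Call:
{"method": "send_rows", "body": {
  "rows": [
    [0,0,0,-0.145,1],
    [0,0,0,-0.13,1],
    [0,0,0,0,1]
  ]
}}

```text
t: 19.8
ee_pos: [542.8, 248.2, 235.2]
orientation: [-0.661, -3.071, 0.001]
ft_force: [0.4, -0.3, 0.8]
width: 87.9
```

```bash
python3 - <<'E'
from h import *
W=np.load("/tmp/top.npz")["W"]
go(687.5,210.8,235)
# obstacles near flanged cone
m=(np.hypot(W[...,0]-687.5,W[...,1]-210.8)<110)&(np.hypot(W[...,0]-687.5,W[...,1]-210.8)>50)&(W[...,2]>30)
p=W[m]; a=np.degrees(np.arctan2(p[:,1]-210.8,p[:,0]-687.5));d=np.hypot(p[:,0]-687.5,p[:,1]-210.8)
for k in range(-180,180,15):
    q=(a>=k)&(a<k+15)
    if q.sum(): print(k,q.sum(),d[q].min().round(),p[q][:,2].max().round())
E
```

```text
t19.8 ee [542.8 248.2 235.2] phi 65.7 w 87.9 F [ 0.4 -0.3  0.8]
tool shift after turn mm [-147.2   25.4    0.2]
-90 1 105.0 45.0
-75 68 85.0 57.0
-60 95 68.0 57.0
-45 103 62.0 57.0
-30 116 57.0 59.0
90 1 91.0 30.0
105 1 56.0 30.0
120 1 58.0 31.0
```

Call:
{"method": "send_rows", "body": {
  "rows": [
    [-0.0368,0.0064,0,0,1],
    [-0.0368,0.0064,0,0,1],
    [-0.0368,0.0063,0,0,1],
    [-0.0368,0.0063,0,0,1],
    [0,0,0,0,1]
  ]
}}

```text
t: 20.3
ee_pos: [691.0, 209.9, 235.3]
orientation: [0.67, 3.066, 0.001]
ft_force: [0.4, 0.6, -0.0]
width: 88.0
```

Call:
{"method": "send_rows", "body": {
  "rows": [
    [0,0,0.03,0,1],
    [0,0,0,0,1]
  ]
}}

```text
t: 20.5
ee_pos: [684.6, 211.2, 201.4]
orientation: [-0.664, -3.064, 0.006]
ft_force: [-0.8, -0.5, -1.0]
width: 87.8
```

```bash
python3 - <<'E'
from h import *
go(687.5,210.8,120)
E
```

```text
t20.5 ee [684.6 211.2 201.4] phi 65.6 w 87.8 F [-0.8 -0.5 -1. ]
tool shift after turn mm [-3.3  1.3 81.4]
```

Call:
{"method": "send_rows", "body": {
  "rows": [
    [0,0,0.03,0,1],
    [0,0,0.02,0,1],
    [0,0,0.01,0,1],
    [0,0,0,0,1],
    [0,0,0,0,1]
  ]
}}

```text
t: 21.0
ee_pos: [687.4, 213.0, 146.4]
orientation: [0.66, 3.071, 0.001]
ft_force: [-0.6, 1.2, -0.3]
width: 87.7
```

```bash
python3 - <<'E'
from h import *
go(687.5,210.8,120)
E
```

```text
t21.0 ee [687.4 213.  146.4] phi 65.7 w 87.7 F [-0.6  1.2 -0.3]
tool shift after turn mm [-1.  -2.  26.4]
```

Call:
{"method": "send_rows", "body": {
  "rows": [
    [-0.001,-0.002,0.015,0,1],
    [0,0,0.011,0,1],
    [0,0,0,0,1],
    [0,0,0,0,-1],
    [0,0,0,0,-1]
  ]
}}

```text
t: 21.5
ee_pos: [687.4, 210.7, 119.5]
orientation: [0.659, 3.071, 0.0]
ft_force: [0.3, 0.8, 0.1]
width: 75.5
```

Call:
{"method": "send_rows", "body": {
  "rows": [
    [0,0,0,0,-1],
    [0,0,0,0,-1],
    [0,0,0,0,-1],
    [0,0,0,0,-1]
  ]
}}

```text
t: 21.9
ee_pos: [687.3, 210.7, 119.6]
orientation: [0.659, 3.071, 0.0]
ft_force: [0.2, -0.9, 1.5]
width: 55.6
```

Call:
{"method": "send_rows", "body": {
  "rows": [
    [0,0,0,0,-1],
    [0,0,-0.003,0,-1],
    [0,0,0,0,-1]
  ]
}}

```text
t: 22.2
ee_pos: [687.2, 210.7, 122.4]
orientation: [0.659, 3.072, 0.0]
ft_force: [-0.1, 0.3, -1.7]
width: 55.3
```

Call:
{"method": "send_rows", "body": {
  "rows": [
    [0,0,-0.015,0,-1],
    [0,0,-0.03,0,-1],
    [0,0,-0.03,0,-1],
    [0,0,-0.015,0,-1],
    [0,0,0,0,-1]
  ]
}}

```text
t: 22.7
ee_pos: [688.5, 211.1, 215.7]
orientation: [0.658, 3.067, 0.004]
ft_force: [1.1, 0.2, -1.3]
width: 55.3
```

Call:
{"method": "send_rows", "body": {
  "rows": [
    [0,0,0,0,-1]
  ]
}}

```text
t: 22.8
ee_pos: [686.8, 210.5, 211.9]
orientation: [-0.659, -3.071, 0.0]
ft_force: [-0.4, 0.7, -2.2]
width: 55.1
```

```bash
python3 - <<'E'
from h import *
go(583.2,-31.6,212)
S,_=shot("side","s8.png");b=S['color'][100:290,200:420];cv2.imwrite('pics/s8z.png',cv2.resize(b,None,fx=3,fy=3))
E
```

```text
t22.8 ee [686.8 210.5 211.9] phi 65.8 w 55.1 F [-0.4  0.7 -2.2]
tool shift after turn mm [  -4.9 -263.3   -0. ]
```

View pics/s8z.png

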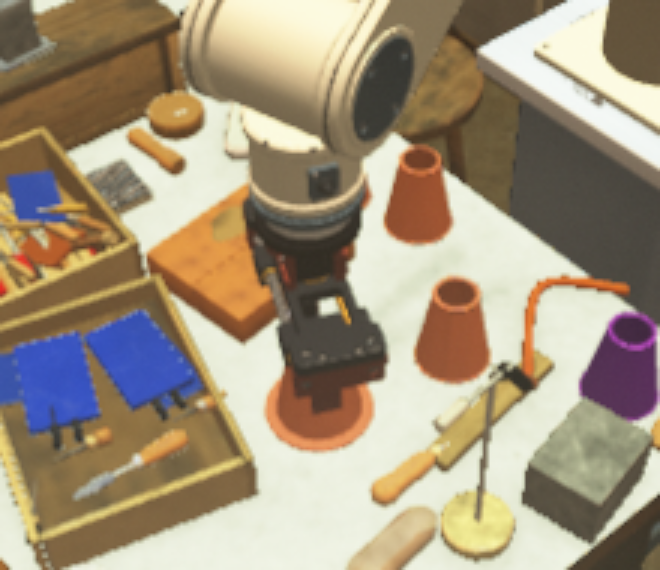

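Call:
{"method": "send_rows", "body": {
  "rows": [
    [-0.0005,-0.02,0,0,-1],
    [-0.0006,-0.035,0,0,-1],
    [-0.0006,-0.035,0,0,-1],
    [-0.0006,-0.035,0,0,-1],
    [-0.0006,-0.035,0,0,-1]
  ]
}}

```text
t: 23.35
ee_pos: [622.6, 62.3, 210.3]
orientation: [-0.658, -3.069, 0.002]
ft_force: [-0.5, -0.7, -1.6]
width: 55.5
```

Call:
{"method": "send_rows", "body": {
  "rows": [
    [-0.0006,-0.035,0,0,-1],
    [-0.0006,-0.035,0,0,-1],
    [-0.0006,-0.023,0,0,-1],
    [-0.0002,-0.01,0,0,-1],
    [0,0,0,0,-1]
  ]
}}

```text
t: 23.85
ee_pos: [583.0, -32.0, 211.2]
orientation: [-0.662, -3.069, 0.0]
ft_force: [-0.0, 0.1, -1.3]
width: 55.3
```

Call:
{"method": "send_rows", "body": {
  "rows": [
    [0,0,0.025,0,-1],
    [0,0,0.015,0,-1],
    [0,0,0.008,0,-1],
    [0,0,0,0,-1],
    [0,0,0,0,-1]
  ]
}}

```text
t: 24.35
ee_pos: [584.0, -30.7, 164.3]
orientation: [-0.658, -3.072, -0.0]
ft_force: [0.4, 0.6, -1.8]
width: 55.3
```

```bash
python3 - <<'E'
from h import *
go(583.2,-31.6,155.6)
E
```

```text
t24.4 ee [584.  -30.7 164.3] phi 65.8 w 55.3 F [ 0.4  0.6 -1.8]
tool shift after turn mm [ 0.4 -1.1  8.7]
```

Call:
{"method": "send_rows", "body": {
  "rows": [
    [0.0004,-0.0011,0.005,0,-1],
    [0,0,0.002,0,-1],
    [0,0,0,0,-1],
    [0,0,0,0,-1]
  ]
}}

```text
t: 24.75
ee_pos: [583.0, -32.1, 157.5]
orientation: [0.659, 3.071, 0.0]
ft_force: [0.7, -0.2, -1.5]
width: 55.2
```

Call:
{"method": "send_rows", "body": {
  "rows": [
    [0,0,0.0005,0,-1],
    [0,0,0,0,-1]
  ]
}}

```text
t: 24.95
ee_pos: [583.0, -32.1, 156.9]
orientation: [0.659, 3.071, 0.0]
ft_force: [-0.1, -0.6, -1.8]
width: 55.2
```

Call:
{"method": "send_rows", "body": {
  "rows": [
    [0,0,0.0005,0,-1],
    [0,0,0,0,-1]
  ]
}}

```text
t: 25.15
ee_pos: [583.0, -32.0, 156.3]
orientation: [0.659, 3.072, 0.0]
ft_force: [0.5, 0.1, -2.2]
width: 55.5
```

Call:
{"method": "send_rows", "body": {
  "rows": [
    [0,0,0.0005,0,-1],
    [0,0,0,0,-1]
  ]
}}

```text
t: 25.35
ee_pos: [582.9, -32.0, 155.7]
orientation: [-0.659, -3.072, -0.0]
ft_force: [-0.3, 0.2, -1.4]
width: 55.3
```

Call:
{"method": "send_rows", "body": {
  "rows": [
    [0,0,0.0005,0,-1],
    [0,0,0,0,-1]
  ]
}}

```text
t: 25.55
ee_pos: [583.0, -32.0, 155.5]
orientation: [0.659, 3.072, 0.0]
ft_force: [-1.3, 0.4, 1.9]
width: 55.4
```

Call:
{"method": "send_rows", "body": {
  "rows": [
    [0,0,0,0,1],
    [0,0,0,0,1],
    [0,0,0,0,1],
    [0,0,0,0,1],
    [0,0,0,0,1]
  ]
}}

```text
t: 26.05
ee_pos: [583.0, -32.0, 155.3]
orientation: [0.659, 3.072, 0.0]
ft_force: [-0.0, -0.2, 0.5]
width: 87.6
```

Call:
{"method": "send_rows", "body": {
  "rows": [
    [0,0,-0.03,0,1],
    [0,0,-0.04,0,1],
    [0,0,-0.04,0,1],
    [0,0,0,0,1]
  ]
}}

```text
t: 26.45
ee_pos: [585.6, -32.2, 270.8]
orientation: [0.657, 3.062, 0.002]
ft_force: [0.8, -1.0, 0.9]
width: 88.1
```

```bash
python3 - <<'E'
from h import *
go(507.5,183,265)
S,V=shot("side","s9.png");b=S['color'][100:270,200:420];cv2.imwrite('pics/s9z.png',cv2.resize(b,None,fx=3,fy=3))
p=rim(V,583,-32,115,128,40);print(len(p),fitc(p[:,:2]),p[:,2].max())
E
```

```text
t26.4 ee [585.6 -32.2 270.8] phi 65.8 w 88.1 F [ 0.8 -1.   0.9]
tool shift after turn mm [159.6 164.2   4.9]
84 (np.float64(582.9511345131791), np.float64(-30.654646983975), np.float64(19.555425374357192)) 124.53889135311563
```

View pics/s9z.png

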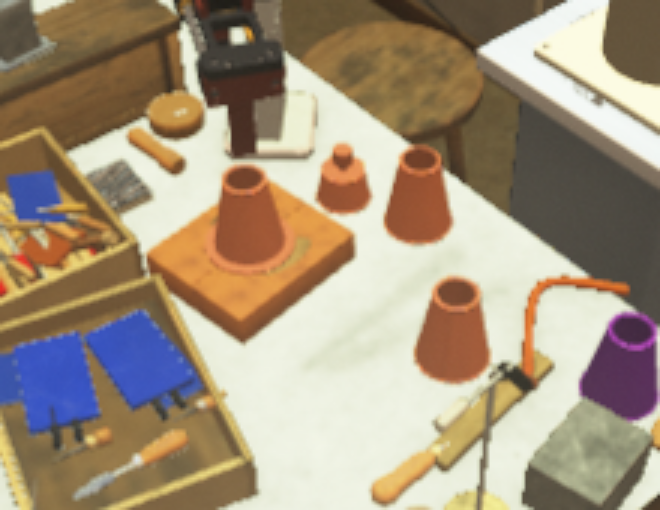

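Call:
{"method": "send_rows", "body": {
  "rows": [
    [0.033,0.034,0,0,1],
    [0.033,0.034,0,0,1],
    [0.033,0.034,0,0,1],
    [0.033,0.034,0,0,1],
    [0.0276,0.0282,0,0,1]
  ]
}}

```text
t: 27.0
ee_pos: [503.0, 184.8, 263.9]
orientation: [-0.658, -3.07, 0.002]
ft_force: [0.2, 0.2, -0.2]
width: 87.5
```

Call:
{"method": "send_rows", "body": {
  "rows": [
    [0,0,0.05,0,1],
    [0,0,0.04,0,1],
    [0,0,0.02,0,1],
    [0,0,0,0,1],
    [0,0,0,0,1]
  ]
}}

```text
t: 27.5
ee_pos: [504.4, 183.0, 154.6]
orientation: [-0.659, -3.07, 0.002]
ft_force: [0.9, 0.0, 0.1]
width: 88.2
```

```bash
python3 - <<'E'
from h import *
T,W=shot("top","t10.png");S,V=shot("side","s10.png")
for nm,c,a in(("fl",(583,-32),115),("c0",(507.5,183),78),("c1",(410,25),78)):
    for w in (W,V):
        p=rim(w,*c,a,a+14,40);print(nm,len(p),np.round(fitc(p[:,:2]),1) if len(p)>5 else 0)
b=T['color'][130:245,310:430];cv2.imwrite('pics/t10z.png',cv2.resize(b,None,fx=5,fy=5))
go(507.5,183,120)
E
```

```text
fl 92 [583.5 -30.6  19.8]
fl 88 [583.1 -30.4  19.5]
c0 0 0
c0 47 [508.4 182.5  18.9]
c1 87 [409.7  25.2  19.8]
c1 0 0
t27.6 ee [505.4 183.3 156.1] phi 65.8 w 88.0 F [-0.7  0.2  0.2]
tool shift after turn mm [-2.   0.6 36.1]
```

View pics/t10z.png

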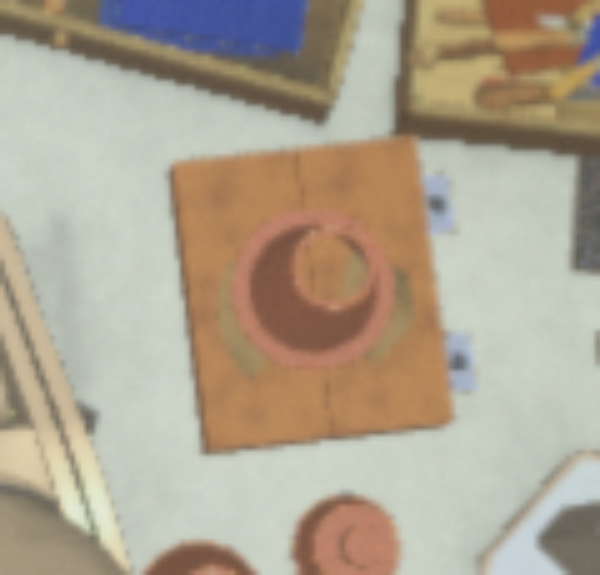

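Call:
{"method": "send_rows", "body": {
  "rows": [
    [-0.002,0.0005,0.02,0,1],
    [0,0,0.012,0,1],
    [0,0,0.004,0,1],
    [0,0,0,0,1],
    [0,0,0,0,-1]
  ]
}}

```text
t: 28.1
ee_pos: [507.0, 182.9, 119.8]
orientation: [0.659, 3.071, 0.001]
ft_force: [0.5, -0.0, 0.8]
width: 82.4
```

Call:
{"method": "send_rows", "body": {
  "rows": [
    [0,0,0,0,-1],
    [0,0,0,0,-1],
    [0,0,0,0,-1],
    [0,0,0,0,-1],
    [0,0,0,0,-1]
  ]
}}

```text
t: 28.6
ee_pos: [506.9, 182.9, 119.4]
orientation: [0.659, 3.071, 0.0]
ft_force: [-0.0, 0.3, 0.9]
width: 56.2
```

Call:
{"method": "send_rows", "body": {
  "rows": [
    [0,0,0,0,-1]
  ]
}}

```text
t: 28.7
ee_pos: [506.9, 182.9, 119.4]
orientation: [0.659, 3.071, 0.0]
ft_force: [-0.2, -0.5, 1.2]
width: 55.6
```

```bash
python3 - <<'E'
from h import *
go(507.5,183,120)
E
```

```text
t28.7 ee [506.9 182.9 119.4] phi 65.8 w 55.6 F [-0.2 -0.5  1.2]
tool shift after turn mm [-0.5  0.4 -0.6]
```

Call:
{"method": "send_rows", "body": {
  "rows": [
    [0,0,-0.01,0,-1],
    [0,0,-0.03,0,-1],
    [0,0,-0.04,0,-1],
    [0,0,-0.04,0,-1],
    [0,0,-0.025,0,-1]
  ]
}}

```text
t: 29.2
ee_pos: [507.3, 183.0, 267.7]
orientation: [0.659, 3.069, 0.003]
ft_force: [1.1, 0.7, -0.9]
width: 55.7
```

Call:
{"method": "send_rows", "body": {
  "rows": [
    [0,0,0,0,-1],
    [0,0,0,0,-1]
  ]
}}

```text
t: 29.4
ee_pos: [506.6, 182.7, 264.7]
orientation: [0.659, 3.071, 0.001]
ft_force: [0.4, -1.0, -0.9]
width: 55.5
```

```bash
python3 - <<'E'
from h import *
go(583,-32,260)
S,_=shot("side","s11.png");b=S['color'][100:270,200:420];cv2.imwrite('pics/s11z.png',cv2.resize(b,None,fx=3,fy=3))
E
```

```text
t29.4 ee [506.6 182.7 264.7] phi 65.8 w 55.5 F [ 0.4 -1.  -0.9]
tool shift after turn mm [-157.8 -164.5    4.7]
```

View pics/s11z.png

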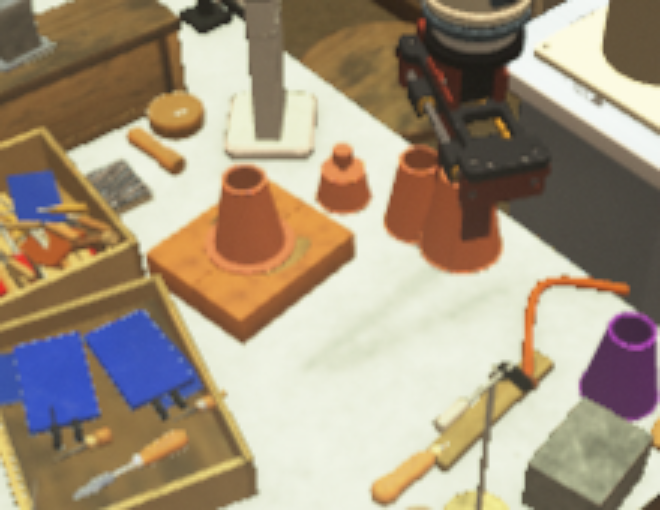

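Call:
{"method": "send_rows", "body": {
  "rows": [
    [-0.015,-0.0155,0,0,-1],
    [-0.025,-0.026,0,0,-1],
    [-0.025,-0.026,0,0,-1],
    [-0.025,-0.026,0,0,-1],
    [-0.025,-0.026,0,0,-1]
  ]
}}

```text
t: 29.95
ee_pos: [562.0, 25.3, 262.2]
orientation: [-0.658, -3.068, 0.001]
ft_force: [-0.2, 0.0, 0.0]
width: 55.6
```

Call:
{"method": "send_rows", "body": {
  "rows": [
    [-0.022,-0.023,0,0,-1],
    [-0.014,-0.015,0,0,-1],
    [-0.0068,-0.007,0,0,-1],
    [0,0,0,0,-1],
    [0,0,0,0,-1]
  ]
}}

```text
t: 30.45
ee_pos: [582.6, -31.3, 263.3]
orientation: [-0.659, -3.07, -0.0]
ft_force: [-0.4, 0.8, -0.6]
width: 55.7
```

```bash
python3 - <<'E'
from h import *
go(583,-32,260)
E
```

```text
t30.4 ee [582.6 -31.3 263.3] phi 65.8 w 55.7 F [-0.4  0.8 -0.6]
tool shift after turn mm [-0.7 -0.5  3.3]
```

Call:
{"method": "send_rows", "body": {
  "rows": [
    [-0.0006,-0.0005,0.02,0,-1],
    [0,0,0.02,0,-1],
    [0,0,0.015,0,-1],
    [0,0,0,0,-1],
    [0,0,0,0,-1]
  ]
}}

```text
t: 30.95
ee_pos: [583.5, -32.0, 209.2]
orientation: [-0.658, -3.071, 0.0]
ft_force: [0.1, 1.2, -0.9]
width: 55.7
```

Call:
{"method": "send_rows", "body": {
  "rows": [
    [0,0,0.01,0,-1],
    [0,0,0.008,0,-1],
    [0,0,0.005,0,-1],
    [0,0,0,0,-1],
    [0,0,0,0,-1]
  ]
}}

```text
t: 31.45
ee_pos: [583.5, -32.7, 186.2]
orientation: [-0.659, -3.071, 0.0]
ft_force: [-0.4, -0.5, -0.6]
width: 55.5
```

```bash
python3 - <<'E'
from h import *
go(583,-32,181)
S,_=shot("side","s12.png");b=S['color'][100:240,200:380];cv2.imwrite('pics/s12z.png',cv2.resize(b,None,fx=3.5,fy=3.5))
E
```

```text
t31.4 ee [583.5 -32.7 186.2] phi 65.8 w 55.5 F [-0.4 -0.5 -0.6]
tool shift after turn mm [0.8 0.4 5.2]
```

View pics/s12z.png

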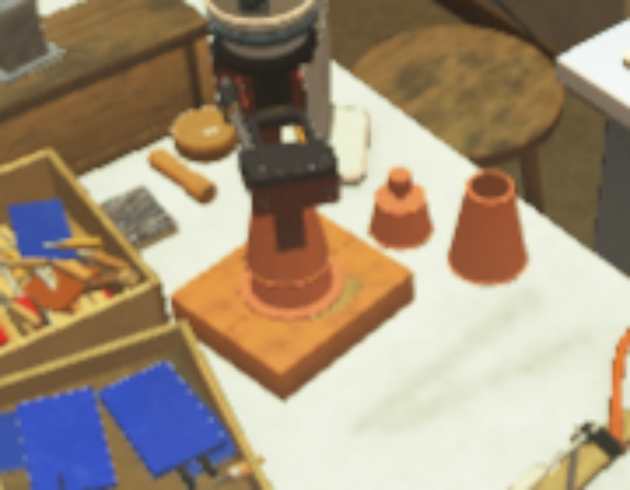

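Nesting is going well with no contact yet. I'll correct 0.8/0.4 mm laterally and creep down.

Call:
{"method": "send_rows", "body": {
  "rows": [
    [0.0008,0.0004,0.003,0,-1],
    [0,0,0.002,0,-1],
    [0,0,0,0,-1],
    [0,0,0,0,-1]
  ]
}}

```text
t: 31.9
ee_pos: [582.9, -31.9, 181.2]
orientation: [-0.659, -3.072, -0.0]
ft_force: [0.6, -0.4, -1.0]
width: 55.5
```

Call:
{"method": "send_rows", "body": {
  "rows": [
    [0,0,0.001,0,-1],
    [0,0,0,0,-1]
  ]
}}

```text
t: 32.1
ee_pos: [583.0, -31.9, 180.2]
orientation: [0.659, 3.072, 0.0]
ft_force: [-0.1, -1.3, -1.6]
width: 55.7
```

Call:
{"method": "send_rows", "body": {
  "rows": [
    [0,0,0.001,0,-1],
    [0,0,0,0,-1]
  ]
}}

```text
t: 32.3
ee_pos: [582.9, -31.9, 179.1]
orientation: [-0.659, -3.071, 0.0]
ft_force: [0.8, 1.1, -0.8]
width: 55.7
```

Call:
{"method": "send_rows", "body": {
  "rows": [
    [0,0,0.001,0,-1],
    [0,0,0,0,-1]
  ]
}}

```text
t: 32.5
ee_pos: [582.8, -31.9, 178.1]
orientation: [-0.659, -3.071, 0.0]
ft_force: [-1.8, 0.1, -1.4]
width: 55.6
```

Call:
{"method": "send_rows", "body": {
  "rows": [
    [0,0,0.0005,0,-1],
    [0,0,0,0,-1]
  ]
}}

```text
t: 32.7
ee_pos: [582.8, -31.9, 177.7]
orientation: [-0.659, -3.071, -0.0]
ft_force: [-0.9, 0.8, -0.2]
width: 55.7
```

Call:
{"method": "send_rows", "body": {
  "rows": [
    [0,0,0.0005,0,-1],
    [0,0,0,0,-1]
  ]
}}

```text
t: 32.9
ee_pos: [582.8, -31.9, 177.4]
orientation: [-0.659, -3.071, 0.0]
ft_force: [-1.2, 1.4, 2.2]
width: 55.7
```

Call:
{"method": "send_rows", "body": {
  "rows": [
    [0,0,0.0005,0,-1],
    [0,0,0,0,-1]
  ]
}}

```text
t: 33.1
ee_pos: [582.8, -31.9, 177.2]
orientation: [-0.659, -3.071, 0.0]
ft_force: [-3.6, 0.6, 6.2]
width: 55.9
```

Call:
{"method": "send_rows", "body": {
  "rows": [
    [0,0,-0.0007,0,-1],
    [0,0,0,0,-1],
    [0,0,0,0,1],
    [0,0,0,0,1],
    [0,0,0,0,1]
  ]
}}

```text
t: 33.6
ee_pos: [583.2, -32.0, 177.5]
orientation: [0.659, 3.071, 0.0]
ft_force: [-0.7, 0.4, -0.4]
width: 75.8
```

Call:
{"method": "send_rows", "body": {
  "rows": [
    [0,0,0,0,1],
    [0,0,0,0,1],
    [0,0,-0.03,0,1],
    [0,0,-0.04,0,1],
    [0,0,-0.04,0,1]
  ]
}}

```text
t: 34.1
ee_pos: [582.6, -31.9, 288.2]
orientation: [-0.659, -3.07, 0.0]
ft_force: [0.0, 0.5, 0.1]
width: 88.3
```

```bash
python3 - <<'E'
from h import *
go(409.6,25,285)
S,V=shot("side","s13.png");b=S['color'][100:240,200:380];cv2.imwrite('pics/s13z.png',cv2.resize(b,None,fx=3.5,fy=3.5))
p=rim(V,583,-31,133,155,40);print(len(p),fitc(p[:,:2]),p[:,2].max())
p=rim(V,410,25,78,92,60);print(len(p),fitc(p[:,:2]))
E
```

```text
t34.1 ee [582.6 -31.9 288.2] phi 65.8 w 88.3 F [0.  0.5 0.1]
tool shift after turn mm [181.1 -19.1   3.5]
120 (np.float64(583.5011136442505), np.float64(-30.55909404189333), np.float64(20.026174469840843)) 146.40812312519256
87 (np.float64(409.505789075693), np.float64(25.167483472529966), np.float64(19.836934614293682))
```

View pics/s13z.png

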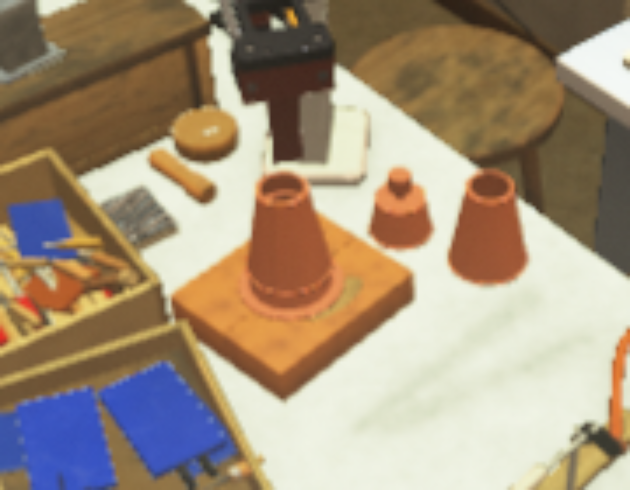

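Call:
{"method": "send_rows", "body": {
  "rows": [
    [0.03,-0.0032,0,0,1],
    [0.045,-0.0048,0,0,1],
    [0.045,-0.0048,0,0,1],
    [0.04,-0.0043,0,0,1],
    [0.0208,-0.002,0,0,1]
  ]
}}

```text
t: 34.65
ee_pos: [407.0, 25.4, 287.0]
orientation: [-0.658, -3.07, 0.0]
ft_force: [0.2, 0.3, 0.1]
width: 87.7
```

Call:
{"method": "send_rows", "body": {
  "rows": [
    [0,0,0.05,0,1],
    [0,0,0.05,0,1],
    [0,0,0.03,0,1],
    [0,0,0,0,1],
    [0,0,0,0,1]
  ]
}}

```text
t: 35.15
ee_pos: [410.3, 24.8, 157.6]
orientation: [-0.659, -3.071, 0.0]
ft_force: [0.9, -0.0, 0.3]
width: 87.8
```

```bash
python3 - <<'E'
from h import *
go(409.7,25.1,120)
S,V=shot("side","s14.png");p=rim(V,410,25,78,92,60);print(len(p),fitc(p[:,:2]) if len(p)>6 else 0)
E
```

```text
t35.1 ee [410.3  24.8 157.6] phi 65.8 w 87.8 F [ 0.9 -0.   0.3]
tool shift after turn mm [ 0.7  0.  37.6]
69 (np.float64(377.7267582798077), np.float64(43.58289293078815), np.float64(58.710830790121186))
```

```bash
python3 - <<'E'
import cv2
b=cv2.imread('pics/s14.png')[100:260,260:420];cv2.imwrite('pics/s14z.png',cv2.resize(b,None,fx=3.5,fy=3.5))
E
```

```text
(no output)
```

View pics/s14z.png

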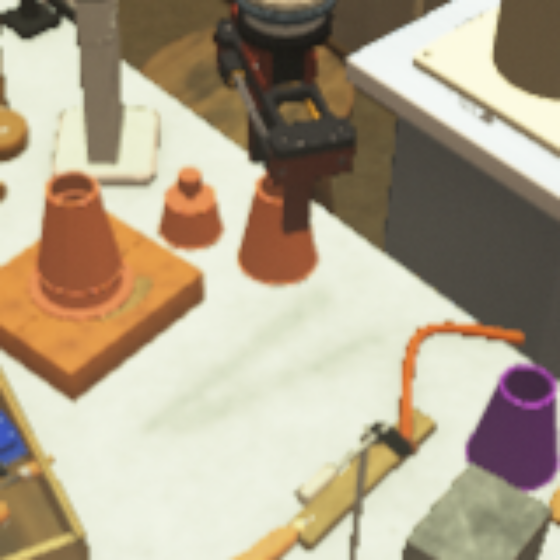

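The cone is still in place, with the fingers straddling it. Descend and grip.

Call:
{"method": "send_rows", "body": {
  "rows": [
    [0.0002,0,0.02,0,1],
    [0,0,0.013,0,1],
    [0,0,0.005,0,1],
    [0,0,0,0,1],
    [0,0,0,0,-1]
  ]
}}

```text
t: 35.7
ee_pos: [410.8, 24.9, 120.5]
orientation: [0.659, 3.07, 0.001]
ft_force: [0.1, 0.4, 0.1]
width: 83.1
```

Call:
{"method": "send_rows", "body": {
  "rows": [
    [0,0,0,0,-1],
    [0,0,0,0,-1],
    [0,0,0,0,-1],
    [0,0,0,0,-1],
    [0,0,0,0,-1]
  ]
}}

```text
t: 36.2
ee_pos: [410.2, 24.9, 119.6]
orientation: [0.659, 3.071, 0.0]
ft_force: [0.3, -0.1, 1.9]
width: 55.8
```

Call:
{"method": "send_rows", "body": {
  "rows": [
    [0,0,0,0,-1],
    [0,0,0,0,-1]
  ]
}}

```text
t: 36.4
ee_pos: [410.2, 24.9, 119.5]
orientation: [0.659, 3.071, 0.0]
ft_force: [0.2, -0.1, 2.5]
width: 56.0
```

```bash
python3 - <<'E'
from h import *
go(409.7,25.1,120)
E
```

```text
t36.4 ee [410.2  24.9 119.5] phi 65.8 w 56.0 F [ 0.2 -0.1  2.5]
tool shift after turn mm [ 0.5 -0.  -0.5]
```

Call:
{"method": "send_rows", "body": {
  "rows": [
    [0,0,-0.01,0,-1],
    [0,0,-0.03,0,-1],
    [0,0,-0.045,0,-1],
    [0,0,-0.045,0,-1],
    [0,0,-0.035,0,-1]
  ]
}}

```text
t: 36.9
ee_pos: [409.8, 24.9, 287.3]
orientation: [0.659, 3.07, 0.001]
ft_force: [0.9, -0.0, -1.5]
width: 55.4
```

Call:
{"method": "send_rows", "body": {
  "rows": [
    [0,0,-0.005,0,-1],
    [0,0,0,0,-1]
  ]
}}

```text
t: 37.1
ee_pos: [410.2, 24.9, 290.5]
orientation: [0.659, 3.069, 0.001]
ft_force: [-0.1, 0.5, -0.4]
width: 55.5
```

```bash
python3 - <<'E'
from h import *
go(583.8,-32.4,287)
E
```

```text
t37.1 ee [410.2  24.9 290.5] phi 65.8 w 55.5 F [-0.1  0.5 -0.4]
tool shift after turn mm [-181.9   19.     3.9]
```

Call:
{"method": "send_rows", "body": {
  "rows": [
    [-0.018,0.002,0,0,-1],
    [-0.03,0.003,0,0,-1],
    [-0.03,0.003,0,0,-1],
    [-0.03,0.003,0,0,-1],
    [-0.03,0.003,0,0,-1]
  ]
}}

```text
t: 37.6
ee_pos: [541.5, -19.3, 286.8]
orientation: [-0.658, -3.067, 0.001]
ft_force: [-0.5, -0.3, -0.2]
width: 55.7
```

Call:
{"method": "send_rows", "body": {
  "rows": [
    [-0.024,0.003,0,0,-1],
    [-0.0145,0.0015,0,0,-1],
    [-0.0054,0.0005,0,0,-1],
    [0,0,0,0,-1],
    [0,0,0,0,-1]
  ]
}}

```text
t: 38.1
ee_pos: [582.6, -32.2, 288.2]
orientation: [-0.659, -3.069, 0.0]
ft_force: [-0.2, -0.6, -1.8]
width: 55.3
```

```bash
python3 - <<'E'
from h import *
go(583.8,-32.4,200)
S,V=shot("side","s15.png");b=S['color'][80:240,200:380];cv2.imwrite('pics/s15z.png',cv2.resize(b,None,fx=3.5,fy=3.5))
E
```

```text
t38.1 ee [582.6 -32.2 288.2] phi 65.8 w 55.3 F [-0.2 -0.6 -1.8]
tool shift after turn mm [-1.4  0.4 88.2]
```

View pics/s15z.png

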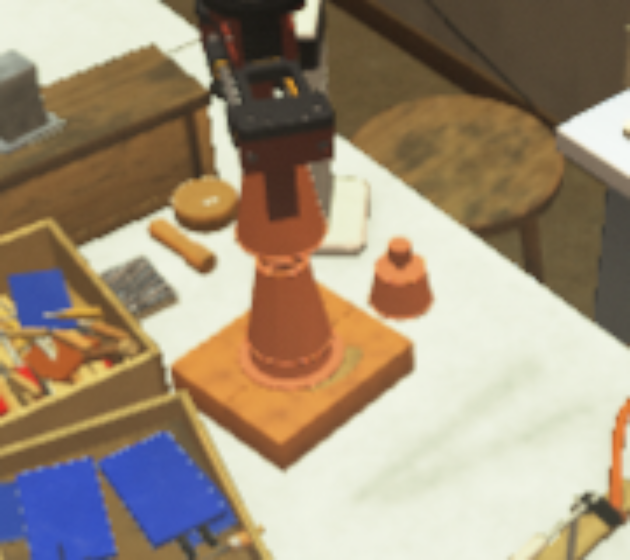

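Call:
{"method": "send_rows", "body": {
  "rows": [
    [-0.0007,0.0002,0.02,0,-1],
    [0,0,0.025,0,-1],
    [0,0,0.015,0,-1],
    [0,0,0,0,-1],
    [0,0,0,0,-1]
  ]
}}

```text
t: 38.65
ee_pos: [584.4, -32.4, 229.7]
orientation: [-0.659, -3.071, 0.0]
ft_force: [0.8, 0.5, -0.5]
width: 55.5
```

Call:
{"method": "send_rows", "body": {
  "rows": [
    [0,0,0.008,0,-1],
    [0,0,0.006,0,-1],
    [0,0,0.003,0,-1],
    [0,0,0,0,-1],
    [0,0,0,0,-1]
  ]
}}

```text
t: 39.15
ee_pos: [584.5, -32.5, 212.5]
orientation: [0.659, 3.072, 0.0]
ft_force: [0.6, 0.6, -0.8]
width: 55.4
```

```bash
python3 - <<'E'
from h import *
go(583.8,-32.4,200)
E
```

```text
t39.1 ee [584.5 -32.5 212.5] phi 65.8 w 55.4 F [ 0.6  0.6 -0.8]
tool shift after turn mm [ 0.7 -0.2 12.5]
```

Call:
{"method": "send_rows", "body": {
  "rows": [
    [0.0006,-0.0002,0.005,0,-1],
    [0,0,0.003,0,-1],
    [0,0,0.0015,0,-1],
    [0,0,0,0,-1],
    [0,0,0,0,-1]
  ]
}}

```text
t: 39.65
ee_pos: [583.9, -32.4, 202.9]
orientation: [-0.659, -3.072, 0.0]
ft_force: [-0.4, -0.6, -1.0]
width: 55.1
```

Call:
{"method": "send_rows", "body": {
  "rows": [
    [0,0,0.001,0,-1],
    [0,0,0,0,-1]
  ]
}}

```text
t: 39.85
ee_pos: [583.9, -32.5, 202.0]
orientation: [0.659, 3.072, 0.0]
ft_force: [0.0, -0.5, -0.6]
width: 55.5
```

Call:
{"method": "send_rows", "body": {
  "rows": [
    [0,0,0.001,0,-1],
    [0,0,0,0,-1]
  ]
}}

```text
t: 40.05
ee_pos: [583.8, -32.4, 200.9]
orientation: [-0.659, -3.072, 0.0]
ft_force: [-0.2, 0.5, -1.0]
width: 55.7
```

Call:
{"method": "send_rows", "body": {
  "rows": [
    [0,0,0.0007,0,-1],
    [0,0,0,0,-1]
  ]
}}

```text
t: 40.25
ee_pos: [583.8, -32.5, 200.2]
orientation: [-0.659, -3.072, 0.0]
ft_force: [-0.3, 0.1, -0.8]
width: 55.8
```

Call:
{"method": "send_rows", "body": {
  "rows": [
    [0,0,0.0005,0,-1],
    [0,0,0,0,-1]
  ]
}}

```text
t: 40.45
ee_pos: [583.8, -32.4, 199.7]
orientation: [-0.659, -3.072, 0.0]
ft_force: [0.2, 0.9, 0.0]
width: 55.6
```

Call:
{"method": "send_rows", "body": {
  "rows": [
    [0,0,0.0005,0,-1],
    [0,0,0,0,-1]
  ]
}}

```text
t: 40.65
ee_pos: [583.8, -32.5, 199.2]
orientation: [-0.659, -3.072, 0.0]
ft_force: [0.7, 0.4, 0.5]
width: 55.7
```

Call:
{"method": "send_rows", "body": {
  "rows": [
    [0,0,0.0005,0,-1],
    [0,0,0,0,-1]
  ]
}}

```text
t: 40.85
ee_pos: [583.8, -32.4, 198.7]
orientation: [-0.659, -3.072, -0.0]
ft_force: [0.3, 1.1, -0.8]
width: 55.9
```

Call:
{"method": "send_rows", "body": {
  "rows": [
    [0,0,0.0005,0,-1],
    [0,0,0,0,-1]
  ]
}}

```text
t: 41.05
ee_pos: [583.8, -32.4, 198.2]
orientation: [-0.659, -3.072, 0.0]
ft_force: [-0.8, 0.9, -0.2]
width: 55.5
```

Call:
{"method": "send_rows", "body": {
  "rows": [
    [0,0,0.0005,0,-1],
    [0,0,0,0,-1]
  ]
}}

```text
t: 41.25
ee_pos: [583.8, -32.5, 197.7]
orientation: [-0.659, -3.072, -0.0]
ft_force: [0.1, -0.6, -1.0]
width: 55.4
```

Call:
{"method": "send_rows", "body": {
  "rows": [
    [0,0,0.0005,0,-1],
    [0,0,0,0,-1]
  ]
}}

```text
t: 41.45
ee_pos: [583.8, -32.5, 197.2]
orientation: [-0.659, -3.072, 0.0]
ft_force: [-0.2, 0.3, -0.6]
width: 55.3
```

Call:
{"method": "send_rows", "body": {
  "rows": [
    [0,0,0.0005,0,-1],
    [0,0,0,0,-1]
  ]
}}

```text
t: 41.65
ee_pos: [583.9, -32.4, 196.7]
orientation: [0.659, 3.072, 0.0]
ft_force: [0.1, 0.3, 0.1]
width: 55.3
```

Call:
{"method": "send_rows", "body": {
  "rows": [
    [0,0,0.0005,0,-1],
    [0,0,0,0,-1]
  ]
}}

```text
t: 41.85
ee_pos: [583.9, -32.4, 196.4]
orientation: [0.659, 3.071, 0.0]
ft_force: [-0.2, 0.7, -0.0]
width: 55.4
```

Call:
{"method": "send_rows", "body": {
  "rows": [
    [0,0,0.0005,0,-1],
    [0,0,0,0,-1]
  ]
}}

```text
t: 42.05
ee_pos: [584.0, -32.4, 196.2]
orientation: [0.659, 3.071, 0.0]
ft_force: [-1.3, 0.9, 4.2]
width: 55.7
```

```bash
python3 - <<'E'
from h import *
S,V=shot("side","s16.png");b=S['color'][80:240,200:380];cv2.imwrite('pics/s16z.png',cv2.resize(b,None,fx=3.5,fy=3.5))
E
```

```text
(no output)
```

View pics/s16z.png

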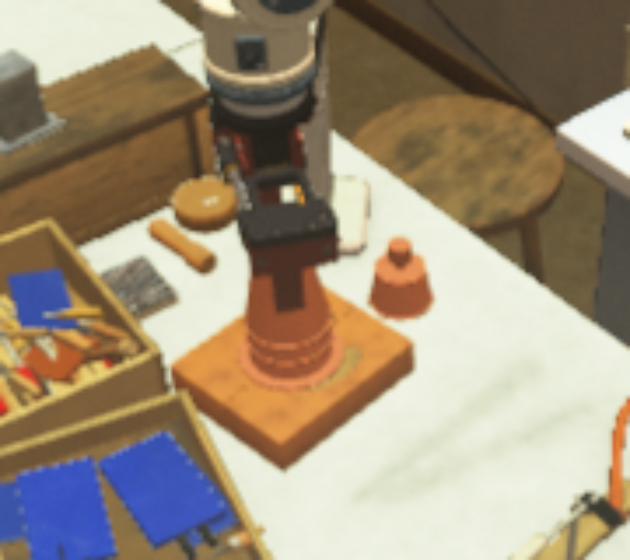

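Call:
{"method": "send_rows", "body": {
  "rows": [
    [0,0,-0.0006,0,-1],
    [0,0,0,0,-1],
    [0,0,0,0,1],
    [0,0,0,0,1],
    [0,0,0,0,1]
  ]
}}

```text
t: 42.6
ee_pos: [583.8, -32.5, 196.2]
orientation: [-0.659, -3.071, 0.0]
ft_force: [0.1, 0.2, 0.3]
width: 76.2
```

Call:
{"method": "send_rows", "body": {
  "rows": [
    [0,0,0,0,1],
    [0,0,0,0,1],
    [0,0,-0.03,0,1],
    [0,0,-0.04,0,1],
    [0,0,-0.04,0,1]
  ]
}}

```text
t: 43.1
ee_pos: [583.4, -32.4, 307.1]
orientation: [-0.659, -3.07, 0.0]
ft_force: [0.9, 0.4, 0.1]
width: 87.7
```

```bash
python3 - <<'E'
from h import *
S,V=shot("side","s17.png");T,W=shot("top","t17.png");b=S['color'][80:240,200:380];cv2.imwrite('pics/s17z.png',cv2.resize(b,None,fx=3.5,fy=3.5))
p=rim(V,583,-31,154,170,40);print(len(p),fitc(p[:,:2]),p[:,2].max())
for w in(W,V):
    m=(np.hypot(w[...,0]-443,w[...,1]+55)<20)&(w[...,2]>58)&(w[...,2]<75);p=w[m];print(len(p),p.mean(0) if len(p) else 0,(p.min(0)+p.max(0))/2)
    p=rim(w,443,-55,37,47,30);print(len(p),fitc(p[:,:2]))
go(443,-55,250,8)
E
```

```text
99 (np.float64(583.7203441014855), np.float64(-30.49709815870392), np.float64(19.948178695847975)) 165.22562252654419
11 [441.49795824 -47.83032308  65.10896121] [440.36231147 -47.47125701  66.39755381]
50 (np.float64(436.86732174023933), np.float64(-42.59303139241729), np.float64(9.068809348593172))
38 [445.13435386 -54.16699235  64.87211934] [442.79960143 -55.22668978  64.34262865]
92 (np.float64(443.95114613694864), np.float64(-55.57472999235415), np.float64(17.073482140292786))
t43.2 ee [586.4 -32.6 312.1] phi 65.8 w 87.9 F [ 0.3  0.4 -0.4]
turn tool z rad 1.008
tool shift after turn mm [  -2.2 -145.1   62.1]
```

View pics/s17z.png

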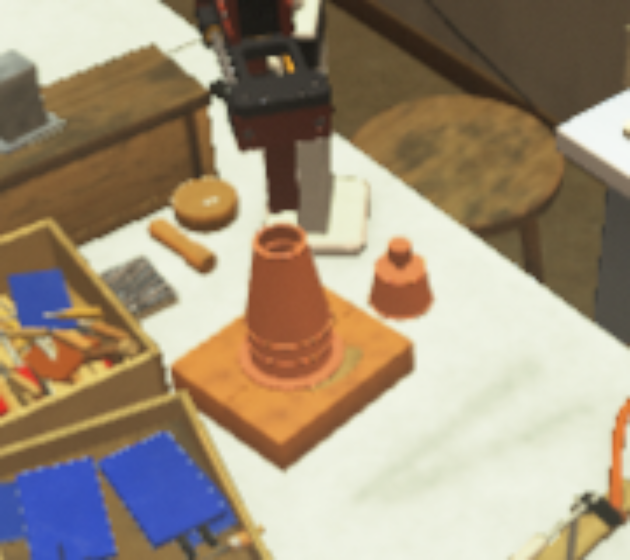

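Call:
{"method": "send_rows", "body": {
  "rows": [
    [0,0,0,0.144,1],
    [0,0,0,0.144,1],
    [0,0,0,0.144,1],
    [0,0,0,0.144,1],
    [0,0,0,0.144,1]
  ]
}}

```text
t: 43.7
ee_pos: [583.5, -32.4, 305.5]
orientation: [-1.706, -2.637, 0.001]
ft_force: [0.4, -0.0, -0.6]
width: 87.5
```

Call:
{"method": "send_rows", "body": {
  "rows": [
    [0,0,0,0.144,1],
    [0,0,0,0.144,1],
    [-0.0005,-0.035,0,0,1],
    [-0.0005,-0.045,0,0,1],
    [-0.0005,-0.04,0,0,1]
  ]
}}

```text
t: 44.2
ee_pos: [463.1, -50.7, 305.3]
orientation: [-2.059, -2.371, 0.002]
ft_force: [-0.6, -0.2, 1.2]
width: 87.4
```

Call:
{"method": "send_rows", "body": {
  "rows": [
    [-0.0005,-0.022,0.02,0,1],
    [0,0,0.05,0,1],
    [0,0,0.04,0,1],
    [0,0,0,0,1],
    [0,0,0,0,1]
  ]
}}

```text
t: 44.7
ee_pos: [443.3, -54.2, 196.2]
orientation: [-2.059, -2.37, 0.002]
ft_force: [0.5, -1.1, 0.4]
width: 88.0
```

```bash
python3 - <<'E'
from h import *
go(442.9,-55.3,125.8,8)
E
```

```text
t44.7 ee [443.3 -54.2 196.2] phi 8.0 w 88.0 F [ 0.5 -1.1  0.4]
turn tool z rad 0.000
tool shift after turn mm [-1.  -0.6 70.4]
```

Call:
{"method": "send_rows", "body": {
  "rows": [
    [-0.001,-0.0006,0.03,0,1],
    [0,0,0.025,0,1],
    [0,0,0.01,0,1],
    [0,0,0,0,1],
    [0,0,0,0,1]
  ]
}}

```text
t: 45.2
ee_pos: [444.1, -55.4, 132.7]
orientation: [2.059, 2.37, 0.002]
ft_force: [0.3, -0.9, 0.1]
width: 87.9
```

```bash
python3 - <<'E'
from h import *
go(442.9,-55.3,125.8,8)
E
```

```text
t45.2 ee [444.1 -55.4 132.7] phi 8.0 w 87.9 F [ 0.3 -0.9  0.1]
turn tool z rad 0.001
tool shift after turn mm [ 0.2 -1.1  6.9]
```

Call:
{"method": "send_rows", "body": {
  "rows": [
    [0,-0.0008,0.0055,0,1],
    [0,0,0,0,1],
    [0,0,0,0,0],
    [0,0,0,0,-1],
    [0,0,0,0,-1]
  ]
}}

```text
t: 45.7
ee_pos: [442.3, -55.4, 126.0]
orientation: [2.06, 2.371, 0.0]
ft_force: [0.1, -1.4, 0.2]
width: 67.0
```

Call:
{"method": "send_rows", "body": {
  "rows": [
    [0,0,0,0,-1],
    [0,0,0,0,-1],
    [0,0,0,0,-1],
    [0,0,0,0,-1],
    [0,0,0,0,-1]
  ]
}}

```text
t: 46.2
ee_pos: [442.3, -55.4, 125.9]
orientation: [-2.061, -2.371, 0.0]
ft_force: [0.1, 0.9, 1.0]
width: 27.3
```

Call:
{"method": "send_rows", "body": {
  "rows": [
    [0,0,0,0,-1],
    [0,0,0,0,-1],
    [0,0,0,0,-1],
    [0,0,0,0,-1]
  ]
}}

```text
t: 46.6
ee_pos: [442.3, -55.4, 125.9]
orientation: [2.061, 2.371, 0.0]
ft_force: [0.1, 0.4, 0.0]
width: 21.4
```

Call:
{"method": "send_rows", "body": {
  "rows": [
    [0,0,-0.005,0,-1],
    [0,0,0,0,-1],
    [0,0,0,0,-1]
  ]
}}

```text
t: 46.9
ee_pos: [442.4, -55.4, 131.1]
orientation: [2.06, 2.371, 0.0]
ft_force: [-0.6, 0.3, -0.5]
width: 21.4
```

```bash
python3 - <<'E'
from h import *
go(442.9,-55.3,125.8,8)
S,V=shot("side","s18.png");b=S['color'][80:240,250:390];cv2.imwrite('pics/s18z.png',cv2.resize(b,None,fx=3.5,fy=3.5))
E
```

```text
t46.9 ee [442.4 -55.4 131.1] phi 8.0 w 21.4 F [-0.6  0.3 -0.5]
turn tool z rad 0.000
tool shift after turn mm [0.1 0.5 5.3]
```

View pics/s18z.png

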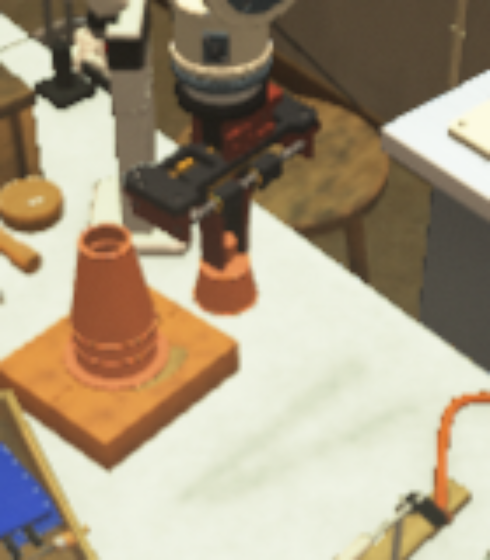

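Call:
{"method": "send_rows", "body": {
  "rows": [
    [0,0,-0.02,0,-1],
    [0,0,-0.04,0,-1],
    [0,0,-0.045,0,-1],
    [0,0,-0.045,0,-1],
    [0,0,-0.025,0,-1]
  ]
}}

```text
t: 47.45
ee_pos: [443.0, -55.5, 309.2]
orientation: [2.058, 2.369, 0.004]
ft_force: [1.2, -0.3, -1.2]
width: 21.3
```

Call:
{"method": "send_rows", "body": {
  "rows": [
    [0,0,0,0,-1],
    [0,0,0,0,-1]
  ]
}}

```text
t: 47.65
ee_pos: [442.0, -55.4, 305.7]
orientation: [2.06, 2.371, 0.0]
ft_force: [-0.2, 0.2, -1.9]
width: 21.2
```

```bash
cat >> h.py <<'E'
def conefit(P,H,r0,r1,c0,fixz=None):
    # P points on lateral surface; solve cx,cy,z0 with radius r(z)=r0+(r1-r0)*(z-z0)/H
    f=lambda q:(np.hypot(P[:,0]-q[0],P[:,1]-q[1])-(r0+(r1-r0)*(P[:,2]-q[2])/H))
    s=least_squares(f,c0,loss="soft_l1",f_scale=1.0);return s.x,np.sqrt(np.mean(s.fun**2))
E
python3 - <<'E'
from h import *
go(583.3,-32.1,303,8)
o=telemetry.get_obs()['ee_pos']
S,V=shot("side","s19.png");c=S["color"].astype(int);red=(c[...,2]>c[...,0]+30)
z0=o[2]-125.9
m=red&(np.hypot(V[...,0]-o[0],V[...,1]-o[1])<33)&(V[...,2]>z0+4)&(V[...,2]<z0+36)
# fix z0: fit only cx,cy
P=V[m];f=lambda q:np.hypot(P[:,0]-q[0],P[:,1]-q[1])-(29.5-7.5*(P[:,2]-z0)/40)
s=least_squares(f,o[:2],loss="soft_l1");print("cap",len(P),s.x,np.sqrt(np.mean(s.fun**2)),"tcp",o[:2])
z1=76.8
m=red&(np.hypot(V[...,0]-583,V[...,1]+31)<40)&(V[...,2]>z1+6)&(V[...,2]<z1+80)
P=V[m];f=lambda q:np.hypot(P[:,0]-q[0],P[:,1]-q[1])-(36-15.5*(P[:,2]-z1)/85)
s=least_squares(f,(583,-31),loss="soft_l1");print("stack",len(P),s.x,np.sqrt(np.mean(s.fun**2)))
E
```

```text
t47.6 ee [442.  -55.4 305.7] phi 8.0 w 21.2 F [-0.2  0.2 -1.9]
turn tool z rad 0.000
tool shift after turn mm [  3.4 143.2   2.7]
cap 202 [442.6531978  -56.87691908] 1.7366769127656405 tcp [441.98386129 -55.38014059]
stack 560 [582.69196259 -31.77316841] 2.1870817715080695
```

Call:
{"method": "send_rows", "body": {
  "rows": [
    [0.0005,0.015,0,0,-1],
    [0.001,0.03,0,0,-1],
    [0.001,0.03,0,0,-1],
    [0.001,0.03,0,0,-1],
    [0.001,0.022,0,0,-1]
  ]
}}

```text
t: 48.2
ee_pos: [569.6, -32.7, 303.8]
orientation: [-2.059, -2.37, 0.002]
ft_force: [0.3, 0.5, -0.8]
width: 21.5
```

Call:
{"method": "send_rows", "body": {
  "rows": [
    [0.0005,0.011,0,0,-1],
    [0,0.005,0,0,-1],
    [0,0,0,0,-1],
    [0,0,0,0,-1],
    [0,0,0,0,-1]
  ]
}}

```text
t: 48.7
ee_pos: [582.4, -30.7, 305.9]
orientation: [-2.061, -2.371, 0.0]
ft_force: [-0.4, -0.5, -1.9]
width: 21.0
```

```bash
python3 - <<'E'
from h import *
go(582.9,-30.5,262,8)
S,V=shot("side","s20.png");b=S['color'][60:240,200:380];cv2.imwrite('pics/s20z.png',cv2.resize(b,None,fx=3.3,fy=3.3))
E
```

```text
t48.7 ee [582.4 -30.7 305.9] phi 8.0 w 21.0 F [-0.4 -0.5 -1.9]
turn tool z rad 0.000
tool shift after turn mm [ 0.1  0.5 43.9]
```

View pics/s20z.png

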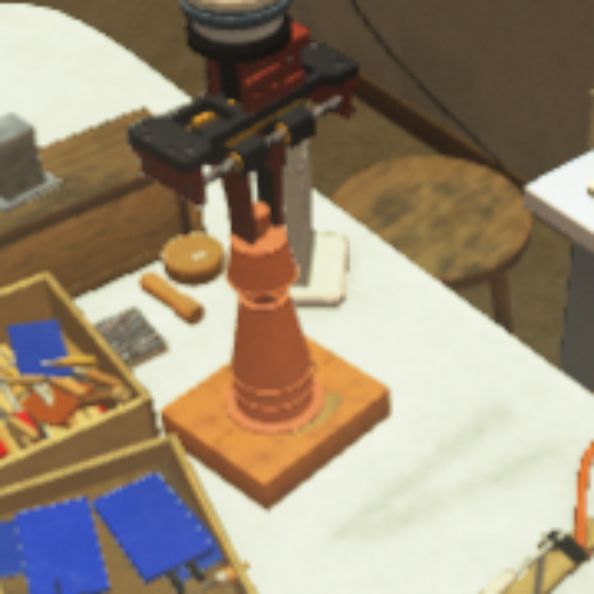

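Call:
{"method": "send_rows", "body": {
  "rows": [
    [0,0.0005,0.01,0,-1],
    [0,0,0.012,0,-1],
    [0,0,0.01,0,-1],
    [0,0,0.004,0,-1],
    [0,0,0,0,-1]
  ]
}}

```text
t: 49.25
ee_pos: [583.2, -30.4, 268.6]
orientation: [-2.059, -2.37, 0.002]
ft_force: [-0.9, 0.3, -0.2]
width: 21.2
```

Call:
{"method": "send_rows", "body": {
  "rows": [
    [0,0,0,0,-1],
    [0,0,0,0,-1]
  ]
}}

```text
t: 49.45
ee_pos: [584.0, -30.5, 270.2]
orientation: [2.06, 2.371, 0.001]
ft_force: [0.4, 0.1, -0.5]
width: 21.3
```

```bash
python3 - <<'E'
from h import *
go(582.9,-30.5,262,8)
E
```

```text
t49.5 ee [584.  -30.5 270.2] phi 8.0 w 21.3 F [ 0.4  0.1 -0.5]
turn tool z rad 0.000
tool shift after turn mm [ 0.1 -1.   8.2]
```

Call:
{"method": "send_rows", "body": {
  "rows": [
    [0,-0.0005,0.004,0,-1],
    [0,0,0.003,0,-1],
    [0,0,0,0,-1],
    [0,0,0,0,-1]
  ]
}}

```text
t: 49.85
ee_pos: [583.1, -30.5, 262.7]
orientation: [-2.06, -2.371, 0.0]
ft_force: [-0.5, -1.0, -1.8]
width: 21.2
```

Call:
{"method": "send_rows", "body": {
  "rows": [
    [0,0,0.001,0,-1],
    [0,0,0,0,-1]
  ]
}}

```text
t: 50.05
ee_pos: [583.0, -30.5, 261.8]
orientation: [-2.06, -2.371, 0.0]
ft_force: [-1.0, 0.5, -0.5]
width: 21.5
```

Call:
{"method": "send_rows", "body": {
  "rows": [
    [0,0,0.001,0,-1],
    [0,0,0,0,-1]
  ]
}}

```text
t: 50.25
ee_pos: [583.0, -30.6, 260.7]
orientation: [-2.06, -2.371, 0.001]
ft_force: [-1.5, -0.1, 0.8]
width: 21.3
```

Call:
{"method": "send_rows", "body": {
  "rows": [
    [0,0,0.0005,0,-1],
    [0,0,0,0,-1]
  ]
}}

```text
t: 50.45
ee_pos: [583.0, -30.5, 260.4]
orientation: [-2.061, -2.371, 0.0]
ft_force: [-1.6, -1.2, 1.6]
width: 21.3
```

Call:
{"method": "send_rows", "body": {
  "rows": [
    [0,0,0.0005,0,-1],
    [0,0,0,0,-1]
  ]
}}

```text
t: 50.65
ee_pos: [583.1, -30.5, 259.8]
orientation: [-2.06, -2.371, 0.0]
ft_force: [-2.2, -0.6, 1.7]
width: 21.2
```

Call:
{"method": "send_rows", "body": {
  "rows": [
    [0,0,0.0004,0,-1],
    [0,0,0,0,-1]
  ]
}}

```text
t: 50.85
ee_pos: [583.1, -30.6, 259.4]
orientation: [-2.061, -2.371, 0.0]
ft_force: [-2.4, -0.2, 1.3]
width: 21.5
```

Call:
{"method": "send_rows", "body": {
  "rows": [
    [0,-0.0006,0,0,-1],
    [0,0,0,0,-1]
  ]
}}

```text
t: 51.05
ee_pos: [582.6, -30.6, 259.4]
orientation: [2.061, 2.371, 0.0]
ft_force: [-2.1, 0.2, 0.0]
width: 21.6
```

Call:
{"method": "send_rows", "body": {
  "rows": [
    [0,0,0.0005,0,-1],
    [0,0,0,0,-1]
  ]
}}

```text
t: 51.25
ee_pos: [582.6, -30.6, 258.9]
orientation: [2.061, 2.371, 0.0]
ft_force: [-2.1, -0.9, 0.5]
width: 21.3
```

Light contact, in the expected seating range. Release gently.

Call:
{"method": "send_rows", "body": {
  "rows": [
    [0,0,0,0,-0.4],
    [0,0,0,0,-0.2],
    [0,0,0,0,0],
    [0,0,0,0,0.3],
    [0,0,0,0,0.6]
  ]
}}

```text
t: 51.75
ee_pos: [582.7, -30.6, 259.0]
orientation: [2.06, 2.371, 0.0]
ft_force: [-0.4, -0.2, -0.5]
width: 55.0
```

Call:
{"method": "send_rows", "body": {
  "rows": [
    [0,0,0,0,0.8],
    [0,0,0,0,1],
    [0,0,-0.01,0,1],
    [0,0,-0.03,0,1],
    [0,0,-0.04,0,1]
  ]
}}

```text
t: 52.25
ee_pos: [581.7, -30.6, 338.8]
orientation: [-2.059, -2.369, 0.004]
ft_force: [0.9, -0.2, 0.3]
width: 87.5
```

```bash
python3 - <<'E'
from h import *
go(480,150,345,8)
S,V=shot("side","s21.png");b=S['color'][60:240,200:380];cv2.imwrite('pics/s21z.png',cv2.resize(b,None,fx=3.3,fy=3.3))
E
```

```text
t52.2 ee [581.7 -30.6 338.8] phi 8.0 w 87.5 F [ 0.9 -0.2  0.3]
turn tool z rad 0.000
tool shift after turn mm [193.  -75.6  -6.2]
```

View pics/s21z.png

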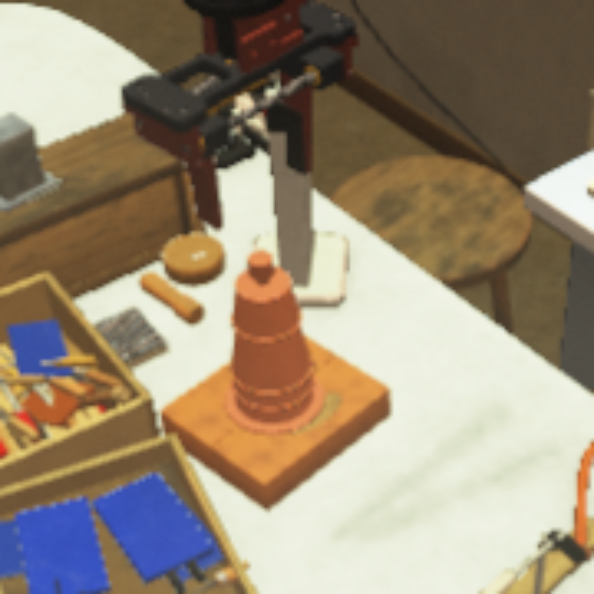

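Call:
{"method": "send_rows", "body": {
  "rows": [
    [0,0,-0.03,0,1],
    [0.04,-0.015,0,0,1],
    [0.045,-0.018,0,0,1],
    [0.045,-0.018,0,0,1],
    [0.04,-0.015,0,0,1]
  ]
}}

```text
t: 52.8
ee_pos: [492.3, 129.9, 369.8]
orientation: [2.061, 2.371, 0.002]
ft_force: [-0.5, 0.4, 0.8]
width: 87.5
```

Call:
{"method": "send_rows", "body": {
  "rows": [
    [0.02,-0.01,0,0,1],
    [0,0,0,0,1],
    [0,0,0,0,1]
  ]
}}

```text
t: 53.1
ee_pos: [481.0, 147.0, 369.6]
orientation: [2.058, 2.372, 0.001]
ft_force: [0.4, -0.4, 0.4]
width: 87.7
```

```bash
python3 - <<'E'
from h import *
go(480,150,345,8)
S,V=shot("side","s22.png");T,W=shot("top","t22.png")
cv2.imwrite('pics/t22z.png',cv2.resize(T['color'][110:285,200:520],None,fx=2.5,fy=2.5,interpolation=cv2.INTER_CUBIC))
cv2.imwrite('pics/t22zz.png',cv2.resize(T['color'][125:225,320:420],None,fx=5,fy=5,interpolation=cv2.INTER_CUBIC))
for w in(W,V):
    for z in(168,185): 
        p=rim(w,583,-31,z,z+20,35);print(len(p),np.round(p.mean(0),1) if len(p) else 0,p[:,2].max() if len(p) else 0)
    x=rim(w,583,-31,165,177,30);print("skirt top",len(x),np.round(np.median(x,0),1), np.round(fitc(x[:,:2]),1))
for n,ims in(("T",[T]),("S",[S])):
    x,f=silfit(ims,(583,-31.5,.145),160,136);print(n,np.round(x,3),f)
E
```

```text
t53.1 ee [481.  147.  369.6] phi 8.1 w 87.7 F [ 0.4 -0.4  0.4]
turn tool z rad 0.002
tool shift after turn mm [ 3.1 -0.6 24.6]
207 [582.3 -29.6 172.4] 187.53460798719007
69 [583.7 -30.4 197.2] 203.3513374580977
skirt top 215 [580.5 -27.7 171.8] [584.4 -31.3  18.6]
144 [586.4 -26.9 172.9] 187.59855853305362
59 [585.5 -28.7 194.7] 200.3692346637727
skirt top 146 [588.3 -24.1 171.5] [584.3 -29.6  17.8]
T [ 5.83199e+02 -3.13320e+01  1.46000e-01] 174.93035888671875
S [ 5.81104e+02 -3.32770e+01  1.50000e-01] 227.8607177734375
```

View pics/t22z.png

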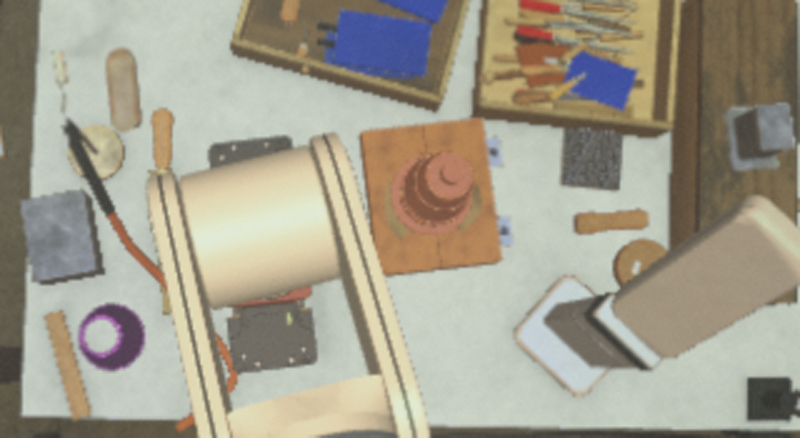

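View pics/t22zz.png

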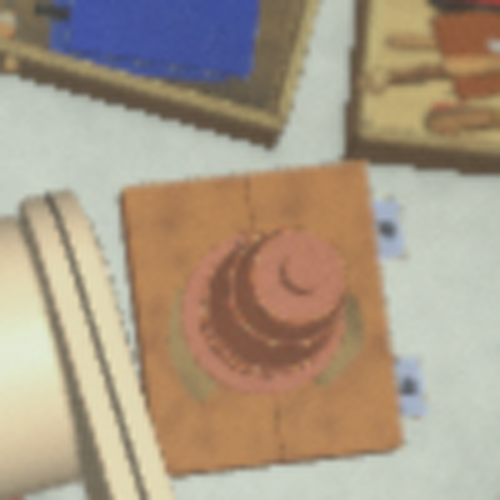

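```bash
python3 -c "
from h import *
print(ctrl.close_job())"
```

```text
the job is handed in; nothing more can be done
None
```

The hearth is set up and the job handed in at about 53 s of the 210 s limit. `ctrl.close_job()` gives no verdict, so what follows is from my own checks.

- **What I did:** I set the cap on the bench, then slid and pushed the loose brick against the fixed one until the force rose to about 30 N. I stood the flanged cone over the joint, nested the two plain cones that were present over it, and set the cap on top. I touched neither the purple look-alikes nor the bystanders.
- **Bricks:** No gap shows along the joint, and the ends are level to about 0.3 mm, measured from the top view after the push.
- **Stack position:** The flanged cone's rim was within about 1 mm of the bed middle in both cameras. The finished stack looks upright.
- **Seating heights:** The cones' feet sit about 22 mm and then 19 mm higher, 41 mm in all. The cap's foot is about 56 mm above the top cone's foot, inside its 54–57 mm range.
- **Contact forces:** The cones were let go at about 6 N or less, after backing off slightly, and the cap at about 2 N.

**What was less clean:**
- The first cap put-down on the bench touched at up to 22 N.
- My first brick-fitting method was spoiled by the gripper being in view, so I replaced it.
- The side camera placed the bricks about 2 mm off from the top camera, which is within the stated calibration; I used the top camera.
- I saw no cone knocked aside during the run.

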